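# Fetch the rear specimen out of a single-file feed track

### The job

The green specimen is wanted for measuring, but it stands at the closed end of the curved feed track behind the red and the black one, and the carriers can only leave the track at its open end. Take the red and the black carrier out and park them on the two grey rests, slide the green one round and set it in the ring on the micrometer stage, then put the red and the black carrier back in the track, each exactly in the place where it stood before. Keep the carriers upright throughout.

Things in the scene. Friction and masses are not known exactly. Their poses are not given: they have to be found in the camera images.
- carrier_red: Specimen carrier with a red resin mount; loose, round about its upright z axis, about 130 to 240 g. Origin: centre of the underside. Steel foot flange 48 mm across, 5 mm thick; dark neck 25 mm across from 5 to 14 mm up; aluminium cup 34 mm across from 14 to 40 mm up (grip it round the side); the mount, 30 mm across, rises out of the cup to 48 mm.
- carrier_black: Specimen carrier with a black resin mount; loose, round about its upright z axis, about 130 to 240 g. Origin: centre of the underside. Steel foot flange 48 mm across, 5 mm thick; dark neck 25 mm across from 5 to 14 mm up; aluminium cup 34 mm across from 14 to 40 mm up (grip it round the side); the mount, 30 mm across, rises out of the cup to 52 mm.
- carrier_green: Specimen carrier with a green resin mount; loose, round about its upright z axis, about 130 to 240 g. Origin: centre of the underside. Steel foot flange 48 mm across, 5 mm thick; dark neck 25 mm across from 5 to 14 mm up; aluminium cup 34 mm across from 14 to 40 mm up (grip it round the side); the mount, 30 mm across, rises out of the cup to 48 mm.
- track: Curved feed track, fixed: aluminium rails with steel lips, white floor 5 mm above the bench. Origin: centre of the arc, on the bench. Middle line: 75 mm radius about it; angles counter-clockwise from the track's x. Three places, marked by blue lines on the lips: front 58, middle 16.5, rear -25 degrees (green, against a stop). Cups stand 53 mm apart: grip across the track.
- track_front (a point): The front place (58 degrees), on the track floor. Red and black start here and in the middle place, either way round. Channel 52 mm wide; lips 12.5 to 15.5 mm above the bench leave a slot 35 mm wide: the flange lies under them (2 mm play sideways, 2.5 mm up), so a carrier there only slides along the arc; neck and cup pass freely. The lips end at 82.5 degrees.
- track_exit (a point): Centre, at floor height, of the open round landing (66 mm across, no walls or lips) at the track's open end, at 107 degrees on the same arc: a carrier here is clear of the lips and is lifted out or set down. Two blue guide rollers, 15.5 mm above the bench, flank the way from here into the channel; fingertips more than 16 mm above the bench pass over everything of the track.
- rest_a: Grey plastic parking rest, fixed, a plain round dish 76 mm across. Origin: centre of its underside on the bench. Its inner floor, 58 mm across, is 10 mm above the bench, with a rim up to 14 mm.
- rest_b: The other grey parking rest, the same as rest_a.
- stage: Micrometer stage, fixed: a square two-plate slide 80 x 80 mm with a micrometer head that stands out 38 mm from its -x side (12 mm above the bench). Origin: centre of its underside on the bench. The top plate is 25.5 mm above the bench; on it, centred over the origin, a steel locating ring, inside 58 mm across, 4 mm high, takes a carrier's flange.

How it is judged:
On the way:
1. The red and the black carrier are both parked, upright, one on each grey rest (((horizontal distance between carrier_red and rest_a below 0.01 m and z of carrier_red in the frame of rest_a between 0.007 and 0.013 m and angle between each of carrier_red, carrier_black's own z axis and vertical below 0.1 rad and horizontal distance between carrier_black and rest_b below 0.01 m and z of carrier_black in the frame of rest_b between 0.007 and 0.013 m) or (horizontal distance between carrier_red and rest_b below 0.01 m and z of carrier_red in the frame of rest_b between 0.007 and 0.013 m and angle between each of carrier_red, carrier_black's own z axis and vertical below 0.1 rad and horizontal distance between carrier_black and rest_a below 0.01 m and z of carrier_black in the frame of rest_a between 0.007 and 0.013 m))), for 0.2 s.
At the end, for the whole second after the job is handed in: The green carrier stands upright inside the ring on the stage, within 10 mm of its centre and down on the plate; the red and the black carrier stand upright in the track, each within 12 mm of where it stood at the start; all are released and at rest (horizontal distance between carrier_green and stage below 0.01 m and z of carrier_green in the frame of stage between 0.0225 and 0.0285 m and angle between each of carrier_green, carrier_red, carrier_black's own z axis and vertical below 0.1 rad and distance of each of carrier_red, carrier_black from where it was at the start of the episode below 0.012 m and linear speed of each of carrier_red, carrier_black, carrier_green below 0.02 m/s); the robot touches nothing.
It fails at once if A carrier is tipped by more than 0.6 rad (35 degrees) (angle between any of carrier_red, carrier_black, carrier_green's own z axis and vertical above 0.6 rad).
It also fails if it takes over 147 s, if anything falls off the work surface, if the arm or the gripper's body presses on something with over 40 N, if the wrist force passes 120 N, or if a joint passes its speed limit or range.

### The arm

A 6-joint arm with a two-finger parallel gripper is mounted at the origin on a cart in front of the work surface, level with it; the furniture and walls round the work are solid. World frame = base frame: x ahead of the robot, y to its left, z up, the work surface at z = 0. Lengths are in m, angles in rad, forces in N, time in s.
With the tool pointing down it reaches from about 0.35 to 0.975 m from the base axis. Payload 4.9 kg.
Tool frame: the origin (TCP) lies at the very end of the fingers, on their centre line; the grasp point (between the pads) lies 19 mm behind it; z points along the fingers, x is the direction in which the jaws open and shut, and the axes are right-handed (so a half turn about z gives the same grasp; the last joint's range is limited). The gripper opens to 85 mm and grips with 20 to 120 N. Pads are 22 mm wide; open, the fingers measure 114 mm over their backs; the gripper's body (76 mm by 85 mm) begins 54 mm behind the grasp point. The pads swing forward as they close: fully open they stand 13 mm farther back than shut.
Start: joints at [-1.386, 0.053, 1.613, -0, 1.476, -0.119], TCP at [0.187, -0.596, 0.231] pointing down, gripper open.
Joint ranges: [-3.01, 3.01], [-1.01, 2.22], [0.06, 2.58], [-1.02, 4.17], [0.09, 2.62], [-3.14, 3.14]. Speed limits (rad/s): [2.57, 2.57, 3.14, 3.14, 3.14, 3.14].

### API

Orientations are given as a unit quaternion [w, x, y, z].
In Python, from plant import * gives the robot as it stands.
- The arm moves only by the shell command python3 -m inch 'ROWS'. ROWS is text: rows parted by semicolons, each of 7 numbers parted by spaces: the shift along the tool's x, y, z in m, then the turn, a rotation vector about the tool's x, y, z in rad, then the closure, from 0 (fully open) to 1 (shut). A call has 1 to 10 rows; each row shifts and turns the commanded pose from where the row before left it, along the tool's axes as they then stand; what a row does not reach is not made up. A row lasts 1/12 s, in which the tool goes at most 41.7 mm and 7.16 degrees, less where a joint would pass 70% of its speed; a pose out of reach is approached as far as the arm can. A call with a gripper value outside its range is refused whole. The fingers move at their own pace and stop on an object; the grip force is fixed at half the most. Time passes only in rows, so rows that do not move let the fingers close. It gives the time, the measured TCP pose, the force and the opening at its end, in the units of the state.
- state(): the state, without advancing time (a new reading comes with each control period).
- grab_frame(name): name is "side" or "top" or "wrist"; returns the picture (420x560x3 uint8, blue, green, red); there is no depth.
- camera_info(name): a dict with "vertical_fov" (degrees; the focal length in pixels is half the picture's height over the tangent of half this angle, whatever the lens; pixels are square), "cx", "cy" (the principal point, pixels), "origin" and "rotation" of the camera in the world. Camera axes: x right, y down, z forward; pixel columns grow to the right and rows downward; lengths in m; the calibration is good to about 2 mm. The wrist camera is an equidistant fisheye: a pixel r from the principal point sees the ray r / f radians off the axis. A picture is of the moment at which its call begins: read the wrist's pose just before it. camera_info takes no time and is no camera call; for the wrist camera it gives the pose at the moment of the call.
- job_done(): hands the job in, once; it reports no verdict.
The state is a dict: "time": time; "joint_pos": joint angles; "joint_vel": joint speeds; "joint_efforts": joint torques, N m; "tool_pos": TCP position; "tool_rot": TCP orientation; "contact_force": force on the tool from outside, world axes, zero at the start; "ft_torque": the same for the moment, N m; "gripper_width": opening from 0.0 (shut) to 1.0 (fully open).
Only numpy, scipy, OpenCV 4.12 (cv2) and the standard library are available. Lean on these libraries where they do the work, as an engineer would, in place of code of your own. Each camera call takes 0.05 s, during which the arm holds its last target.

## Working session

There is one attempt and no reset: what is moved stays moved. The work goes in short steps, Python scripts to look and compute and a shell command to move; the robot and the scene stay as the last step left them, time stands still between calls to the robot, and variables do not carry over. Pictures are saved under pics/ and viewed, and the job is handed in when it is done.

```bash
ls; mkdir -p pics; python3 - <<'E'
from plant import *
import cv2
print(state())
for n in ("side","top","wrist"):
    c=camera_info(n); print(n,c)
    cv2.imwrite(f"pics/{n}0.png",grab_frame(n))
E
```

```text
pics
{'time': 0.0, 'joint_pos': array([-1.38601519e+00,  5.33210230e-02,  1.61429838e+00,  1.38661452e-05,
        1.47602287e+00, -1.18997692e-01]), 'joint_vel': array([ 2.91900444e-05,  9.92263603e-05,  1.84112392e-04,  2.72498406e-04,
        1.46000853e-04, -1.55577329e-04]), 'joint_efforts': array([-8.02656723e-05, -3.93676364e+01, -3.70176995e+01, -1.60626013e-05,
        6.99044263e-03, -1.18044727e-05]), 'tool_pos': array([ 0.18684389, -0.59575715,  0.23008263]), 'tool_rot': array([-7.05465068e-04,  8.05954562e-01, -5.91976515e-01, -7.43371831e-04]), 'contact_force': array([-0.09480357, -0.35296536, -0.79322483]), 'ft_torque': array([ 0.04085107,  0.02281423, -0.01508295]), 'gripper_width': 1.001600728732372}
side {'vertical_fov': 56.54427921329026, 'cx': 279.2253029025202, 'cy': 209.63167767434345, 'origin': array([1.34056943, 0.5104009 , 0.59871716]), 'rotation': array([-0.23762614,  0.40141928,  0.76513549, -0.44380633])}
top {'vertical_fov': 52.166161365983946, 'cx': 275.99323927078746, 'cy': 211.73975955812227, 'origin': array([ 0.47771857, -0.02037858,  1.17099054]), 'rotation': array([-0.02807137,  0.71492257, -0.69809904,  0.02748534])}
wrist {'vertical_fov': 65.70646984690485, 'cx': 279.1480584510633, 'cy': 211.8275527444235, 'origin': array([ 0.26188469, -0.57227066,  0.37386164]), 'rotation': array([ 0.12502425,  0.7958263 , -0.58504939, -0.09352347])}
```

View pics/top0.png

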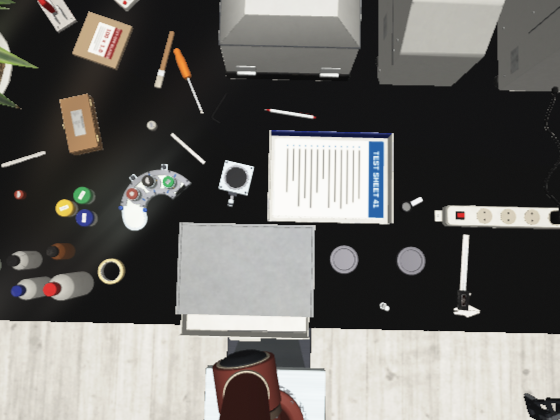

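View pics/side0.png

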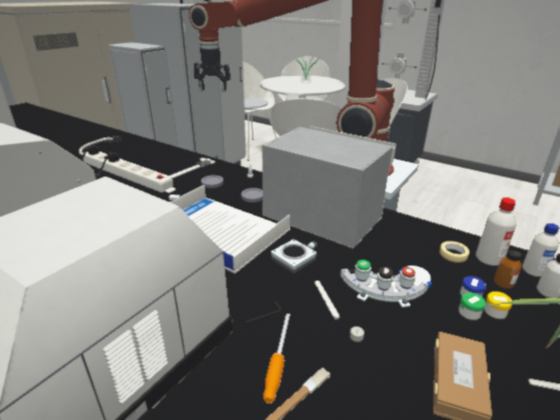

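```bash
cat > h.py <<'E'
from plant import *
import numpy as np, cv2
from scipy.spatial.transform import Rotation as R
def rot(q): return R.from_quat([q[1],q[2],q[3],q[0]]).as_matrix()
def foc(c): return 210/np.tan(np.radians(c["vertical_fov"]/2))
def ray(c,u,v,fish=False):
    f=foc(c);d=np.array([(u-c["cx"])/f,(v-c["cy"])/f,1.])
    if fish:
        r=np.hypot(d[0],d[1]); 
        d=np.array([d[0]/r*np.sin(r),d[1]/r*np.sin(r),np.cos(r)]) if r>1e-9 else d
    return rot(c["rotation"])@d
def px2z(c,u,v,z,fish=False):
    d=ray(c,u,v,fish);o=c["origin"];return o+d*(z-o[2])/d[2]
def proj(c,p,fish=False):
    q=rot(c["rotation"]).T@(np.asarray(p)-c["origin"]);f=foc(c)
    if fish:
        r=np.hypot(q[0],q[1]);t=np.arctan2(r,q[2]);return np.array([c["cx"]+f*t*q[0]/r,c["cy"]+f*t*q[1]/r])
    return np.array([c["cx"]+f*q[0]/q[2],c["cy"]+f*q[1]/q[2]])
def crop(img,name,x0,y0,x1,y1,s):
    cv2.imwrite(name,cv2.resize(img[y0:y1,x0:x1],None,fx=s,fy=s,interpolation=cv2.INTER_CUBIC))
E
python3 - <<'E'
from h import *
t=cv2.imread("pics/top0.png");s=cv2.imread("pics/side0.png")
crop(t,"pics/t1.png",100,150,270,250,4.7); crop(s,"pics/s1.png",260,220,440,320,4.4)
crop(t,"pics/t2.png",310,220,450,290,5)
c=camera_info("top")
for n,u,v,z in [("restL",344,259.5,.014),("restR",411,261,.014),("stage",236,178,.03),("landing",134,217,.005),("red",132,194,.048),("black",149,182,.052),("green",169,183,.048)]: print(n,px2z(c,u,v,z).round(4))
print([proj(camera_info("side"),[.2,-.6,.23])])
E
```

```text
restL [ 0.4447 -0.2037  0.014 ]
restR [ 0.445  -0.3834  0.014 ]
stage [0.6558 0.0911 0.03  ]
landing [0.5459 0.368  0.005 ]
red [0.604  0.3619 0.048 ]
black [0.6363 0.3175 0.052 ]
green [0.6355 0.2658 0.048 ]
[array([209.78163463,  94.80137801])]
```

View pics/t1.png

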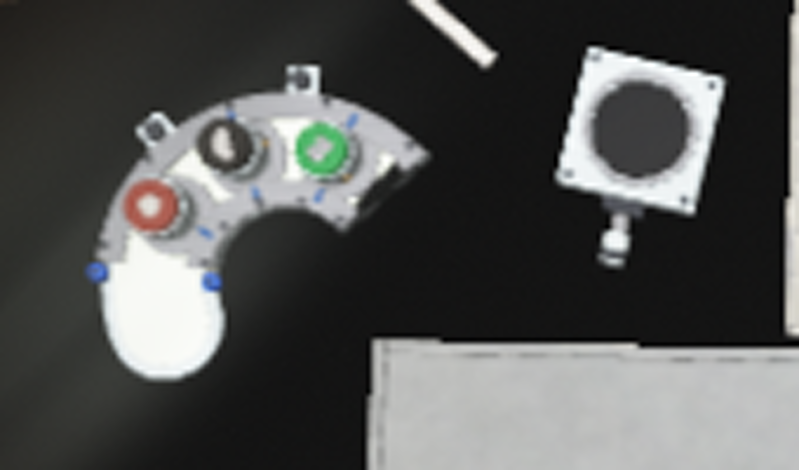

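View pics/t2.png

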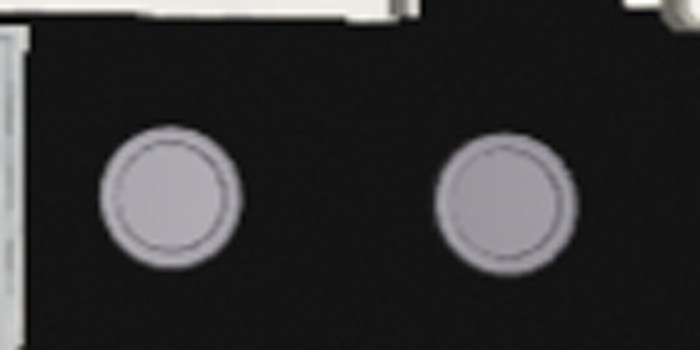

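View pics/s1.png

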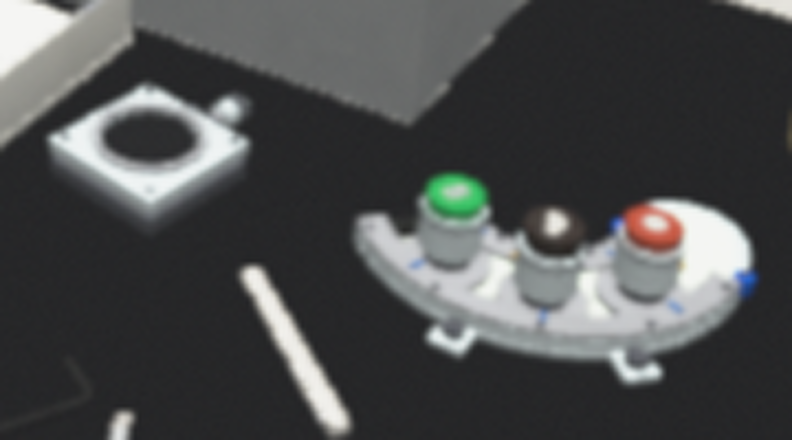

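View pics/wrist0.png

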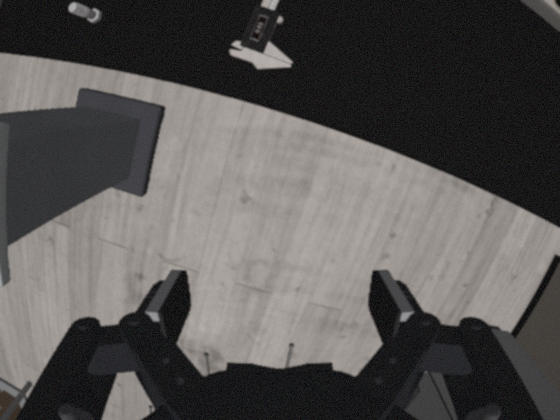

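```bash
python3 - <<'E'
from h import *
t=cv2.imread("pics/top0.png");s=cv2.imread("pics/side0.png")
crop(t,"pics/t3.png",165,210,330,345,4.5); crop(s,"pics/s3.png",250,110,420,250,4.5)
E
```

```text
(no output)
```

View pics/t3.png

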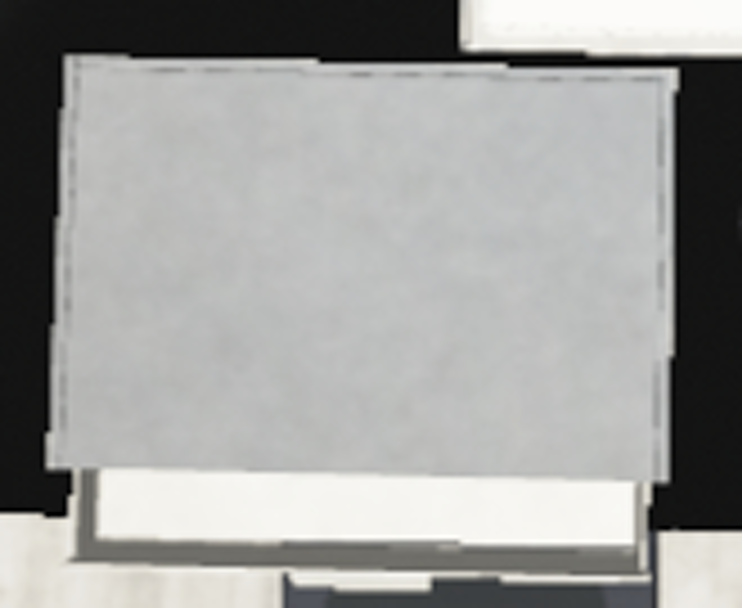

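View pics/s3.png

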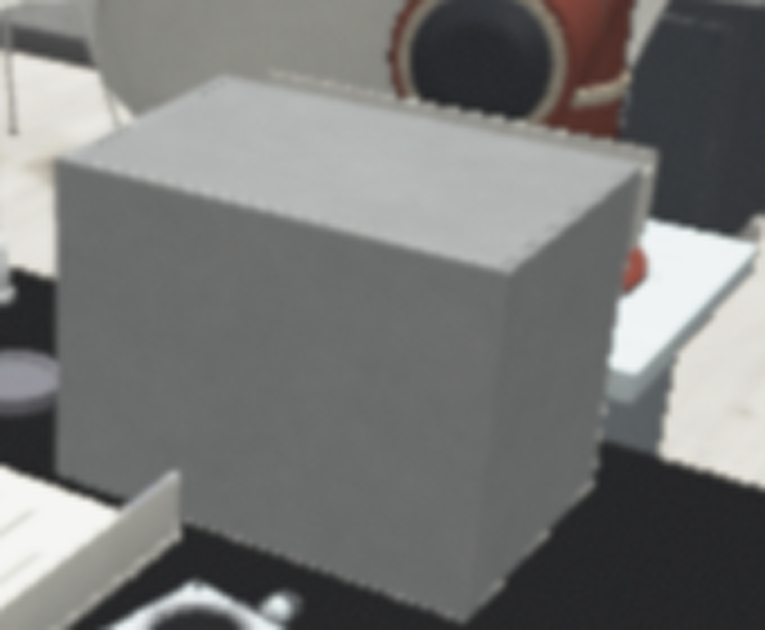

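```bash
python3 - <<'E'
from h import *
ct=camera_info("top");cs=camera_info("side")
def tri(a,b):
    A=[];B=[]
    for c,p in ((ct,a),(cs,b)):
        d=ray(c,*p);d/=np.linalg.norm(d);P=np.eye(3)-np.outer(d,d);A.append(P);B.append(P@c["origin"])
    return np.linalg.lstsq(np.vstack(A),np.hstack(B),rcond=None)[0].round(3)
T=lambda x,y:(165+x/4.5,210+y/4.5)
S=lambda x,y:(250+x/4.5,110+y/4.5)
print("topFL",tri(T(67,56),S(510,272)),"topFR",tri(T(677,70),S(58,160)),"topNL",tri(T(48,468),S(637,172)),"topNR",tri(T(665,480),S(228,75)))
print("bottom FL",px2z(cs,*S(465,620),0).round(3),"NL",px2z(cs,*S(595,485),0).round(3))
T=lambda x,y:(100+x/4.7,150+y/4.7)
S=lambda x,y:(260+x/4.4,220+y/4.4)
for n,a,b in [("red",T(151,206),S(653,225)),("black",T(226,145),S(554,228)),("green",T(321,149),S(457,195))]: print(n,tri(a,b), px2z(ct,*a,.048).round(4))
print("stage c",tri(T(641,129),S(148,137)),px2z(ct,*T(641,129),.0295))
print("landing", px2z(ct,*T(163,320),.005))
print("tip end",px2z(ct,*T(415,155),.015),px2z(ct,*T(350,225),.015))
print("rests",px2z(ct,310+171/5,220+197/5,.014),px2z(ct,310+507/5,220+204/5,.014))
E
```

```text
topFL [0.523 0.195 0.223] topFR [ 0.522 -0.104  0.222] topNL [0.324 0.194 0.218] topNR [ 0.325 -0.103  0.225]
bottom FL [0.523 0.195 0.   ] NL [0.329 0.199 0.   ]
red [0.604 0.361 0.05 ] [0.6044 0.3616 0.048 ]
black [0.639 0.321 0.053] [0.6399 0.3212 0.048 ]
green [0.638 0.268 0.05 ] [0.6389 0.2678 0.048 ]
stage c [0.658 0.091 0.026] [0.6574327  0.09020385 0.0295    ]
landing [0.54303226 0.36597996 0.005     ]
tip end [0.64143565 0.22176306 0.015     ] [0.59987008 0.25760695 0.015     ]
rests [ 0.44498826 -0.20426224  0.014     ] [ 0.44554408 -0.38444256  0.014     ]
```

```bash
cat >> h.py <<'E'
def yaw(q):
    m=rot(q);return np.degrees(np.arctan2(m[1,0],m[0,0]))
def where():
    s=state();p=s["tool_pos"];m=rot(s["tool_rot"])
    print("t%.2f tcp %s yaw %.1f tilt %.2f f %s w %.3f"%(s["time"],p.round(4),yaw(s["tool_rot"]),np.degrees(np.arccos(-m[2,2])),s["contact_force"].round(1),s["gripper_width"]))
    return s
def to(x,y,z,yw):
    s=where();m=rot(s["tool_rot"]);d=m.T@(np.array([x,y,z])-s["tool_pos"])
    y=np.radians(yw);T=np.array([[np.cos(y),np.sin(y),0],[np.sin(y),-np.cos(y),0],[0,0,-1]])
    r=R.from_matrix(m.T@T).as_rotvec()
    print("shift tool mm",(d*1000).round(1),"rotvec",r.round(4),"deg",np.degrees(np.linalg.norm(r)).round(1))
E
python3 - <<'E'
from h import *
from scipy.optimize import least_squares
P=np.array([[.6044,.3616],[.6399,.3212],[.6389,.2678],[.543,.366]]);A=np.radians([58,16.5,-25,107])
f=lambda p:(np.c_[p[0]+.075*np.cos(A+p[2]),p[1]+.075*np.sin(A+p[2])]-P).ravel()
best=min((least_squares(f,[.57,.3,a]) for a in (0,1.5,3,4.5)),key=lambda r:r.cost)
print(best.x,np.degrees(best.x[2]),f(best.x).reshape(-1,2)*1000)
for a in A: print(np.degrees(a+best.x[2]))
C=best.x
to(.60,.30,.30,60)
E
```

```text
[0.56908317 0.29559306 0.06043332] 3.462573970439725 [[ 0.51312107 -0.11904455]
 [-0.32314477 -0.00146845]
 [-0.05348443  0.25989453]
 [-0.13649195 -0.1393816 ]]
61.46257397043973
19.962573970439728
-21.537426029560276
110.46257397043972
t0.15 tcp [ 0.1869 -0.5959  0.2303] yaw -72.6 tilt 0.09 f [1.  0.6 0.5] w 1.002
shift tool mm [-731.4 -662.2  -68.4] rotvec [-1.9000e-03  6.0000e-04 -2.3142e+00] deg 132.6
```

```bash
python3 -m inch '-0.0012 -0.0392 -0.008 0 0 -0.0628 0;-0.0012 -0.0392 -0.008 0 0 -0.0628 0;-0.0012 -0.0392 -0.008 0 0 -0.0628 0;-0.0012 -0.0392 -0.008 0 0 -0.0628 0;-0.0012 -0.0392 -0.008 0 0 -0.0628 0;-0.0012 -0.0392 -0.008 0 0 -0.0628 0;-0.0012 -0.0392 -0.008 0 0 -0.0628 0;-0.0012 -0.0392 -0.008 0 0 -0.0628 0;-0.0012 -0.0392 -0.008 0 0 -0.0628 0;-0.0012 -0.0392 -0.008 0 0 -0.0628 0'
python3 - <<'E'
from h import *
where();c=camera_info("wrist");print(c)
cv2.imwrite("pics/w1.png",grab_frame("wrist"))
E
```

```text
time: 0.98
tool_pos: [0.5028, -0.3715, 0.3111]
tool_rot: [-0.0, 0.95, -0.313, -0.0]
contact_force: [0.3, -0.2, 0.1]
gripper_width: 0.999
t0.98 tcp [ 0.5028 -0.3715  0.3111] yaw -36.4 tilt 0.03 f [ 0.3 -0.2  0.1] w 0.999
{'vertical_fov': 65.70646984690485, 'cx': 279.1480584510633, 'cy': 211.8275527444235, 'origin': array([ 0.54932805, -0.30781407,  0.45479725]), 'rotation': array([ 0.14791624,  0.93809143, -0.30928889, -0.04945332])}
```

View pics/w1.png

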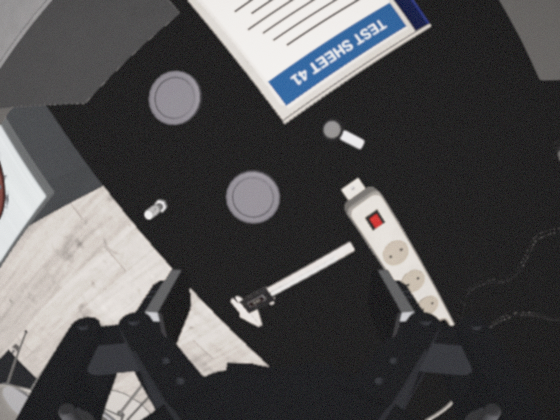

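```bash
python3 - <<'E'
from h import *
c=camera_info("wrist")
for p in ((175,97.5),(252.5,197)): print(px2z(c,*p,.014,True))
E
python3 -m inch '-0.0012 -0.0392 0 0 0 -0.0628 0;-0.0012 -0.0392 0 0 0 -0.0628 0;-0.0012 -0.0392 0 0 0 -0.0628 0;-0.0012 -0.0392 0 0 0 -0.0628 0;-0.0012 -0.0392 0 0 0 -0.0628 0;-0.0012 -0.0392 0 0 0 -0.0628 0;-0.0012 -0.0392 0 0 0 -0.0628 0;-0.0012 -0.0392 0 0 0 -0.0628 0;-0.0012 -0.0392 0 0 0 -0.0628 0;-0.0012 -0.0392 0 0 0 -0.0628 0'
python3 - <<'E'
from h import *
where();c=camera_info("wrist")
cv2.imwrite("pics/w2.png",grab_frame("wrist"))
print(proj(c,[.6574,.0902,.0295],True))
E
```

```text
[ 0.45114711 -0.19843468  0.014     ]
[ 0.45250218 -0.37721349  0.014     ]
time: 1.87
tool_pos: [0.6251, -0.0059, 0.3107]
tool_rot: [-0.0, 1.0, -0.004, -0.0]
contact_force: [-0.3, -0.6, -0.2]
gripper_width: 1.0
t1.87 tcp [ 0.6251 -0.0059  0.3107] yaw -0.5 tilt 0.04 f [-0.3 -0.6 -0.2] w 1.000
[304.30839278  97.16612913]
```

View pics/w2.png

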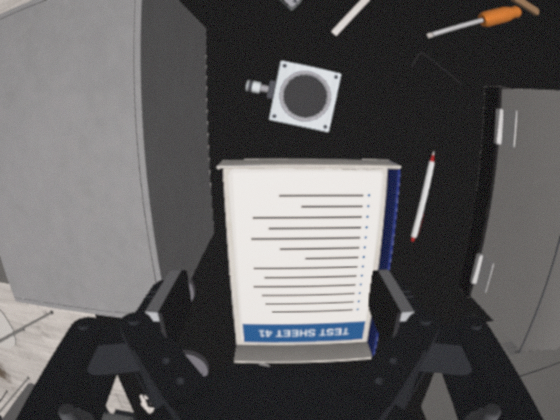

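```bash
python3 - <<'E'
from h import *
c=camera_info("wrist")
c["origin"]=np.array([ 0.54932805, -0.30781407,  0.45479725]);c["rotation"]=np.array([ 0.14791624,  0.93809143, -0.30928889, -0.04945332])
for p in ((175,97.5),(252.5,197)): print(px2z(c,*p,.014,True))
E
python3 -m inch '-0.0012 -0.0392 0 0 0 -0.0628 0;-0.0012 -0.0392 0 0 0 -0.0628 0;-0.0012 -0.0392 0 0 0 -0.0628 0;-0.0012 -0.0392 0 0 0 -0.0628 0;-0.0012 -0.0392 0 0 0 -0.0628 0;-0.0012 -0.0392 0 0 0 -0.0628 0;0 0 0 0 0 -0.1 0;0 0 0 0 0 -0.1 0;0 0 0 0 0 0 0'
python3 - <<'E'
from h import *
where();c=camera_info("wrist");print(c["origin"],c["rotation"])
im=grab_frame("wrist");cv2.imwrite("pics/w3.png",im)
C=np.array([.5691,.2956]);a0=3.46
for n,a,z in (("F",58,.048),("M",16.5,.052),("R",-25,.048),("X",107,.005)):
    t=np.radians(a+a0);p=[*(C+.075*np.array([np.cos(t),np.sin(t)])),z];print(n,np.round(p,4),proj(c,p,True).round(1))
E
```

```text
[ 0.44711566 -0.20439767  0.014     ]
[ 0.44682712 -0.38226845  0.014     ]
time: 2.67
tool_pos: [0.5836, 0.2233, 0.3108]
tool_rot: [0.0, 0.96, 0.28, -0.0]
contact_force: [0.5, 0.1, 0.2]
gripper_width: 1.001
t2.67 tcp [0.5836 0.2233 0.3108] yaw 32.6 tilt 0.04 f [0.5 0.1 0.2] w 1.001
[0.54064901 0.29011469 0.45450413] [0.14964207 0.94832634 0.2764314  0.04324449]
F [0.6049 0.3615 0.048 ] [353.8  91.7]
M [0.6396 0.3212 0.052 ] [359.3 133.4]
R [0.6389 0.2681 0.048 ] [334.9 167.1]
X [0.5429 0.3659 0.005 ] [310.9  65.5]
```

View pics/w3.png

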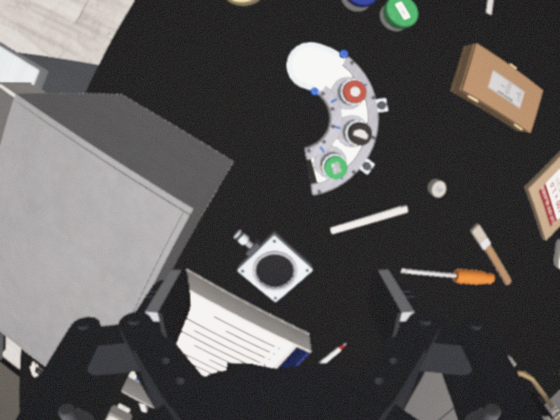

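```bash
python3 - <<'E'
from h import *
to(.6049,.3615,.12,61.46)
E
```

```text
t2.72 tcp [0.5839 0.2227 0.3109] yaw 32.3 tilt 0.04 f [-0.1 -0.2  0.2] w 1.004
shift tool mm [  92.1 -106.1  190.8] rotvec [-3.000e-04  7.000e-04 -5.088e-01] deg 29.2
```

```bash
python3 -m inch '0.01535 -0.0177 0.0318 0 0 0 0;0.01535 -0.0177 0.0318 0 0 0 0;0.01535 -0.0177 0.0318 0 0 0 0;0.01535 -0.0177 0.0318 0 0 0 0;0.01535 -0.0177 0.0318 0 0 0 0;0.01535 -0.0177 0.0318 0 0 0 0;0 0 0 0 0 -0.122 0;0 0 0 0 0 -0.122 0;0 0 0 0 0 -0.122 0;0 0 0 0 0 -0.122 0'
python3 - <<'E'
from h import *
to(.6049,.3615,.019,61.46)
E
```

```text
time: 3.55
tool_pos: [0.6051, 0.3609, 0.1196]
tool_rot: [-0.0, 0.864, 0.504, -0.001]
contact_force: [0.4, 0.1, 0.9]
gripper_width: 1.0
t3.55 tcp [0.6051 0.3609 0.1196] yaw 60.5 tilt 0.08 f [0.4 0.1 0.9] w 1.000
shift tool mm [  0.5  -0.4 100.6] rotvec [-0.0008  0.0011 -0.0169] deg 1.0
```

```bash
python3 -m inch '0 0 0.024 0 0 -0.017 0;0 0 0.024 0 0 0 0;0 0 0.024 0 0 0 0;0 0 0.018 0 0 0 0;0 0 0.010 0 0 0 0;0 0 0 0 0 0 0;0 0 0 0 0 0 0'
python3 - <<'E'
from h import *
to(.6049,.3615,.019,61.46)
cv2.imwrite("pics/w4.png",grab_frame("wrist"))
t=grab_frame("side");crop(t,"pics/s4.png",340,220,460,310,6)
E
```

```text
time: 4.13
tool_pos: [0.605, 0.3612, 0.0203]
tool_rot: [-0.0, 0.861, 0.509, -0.0]
contact_force: [0.1, -0.2, 0.5]
gripper_width: 0.998
t4.13 tcp [0.605  0.3612 0.0203] yaw 61.2 tilt 0.04 f [ 0.1 -0.2  0.5] w 0.998
shift tool mm [ 0.2 -0.2  1.3] rotvec [-0.0005  0.0006 -0.0037] deg 0.2
```

View pics/w4.png

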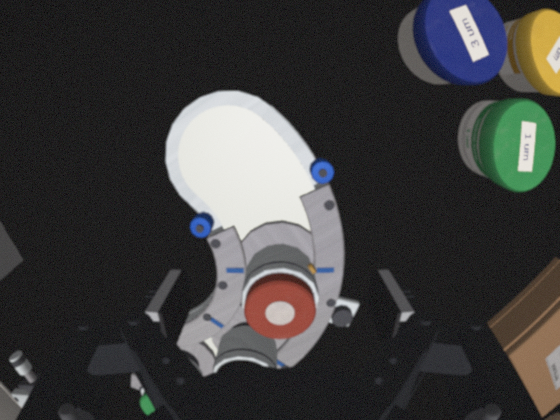

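View pics/s4.png

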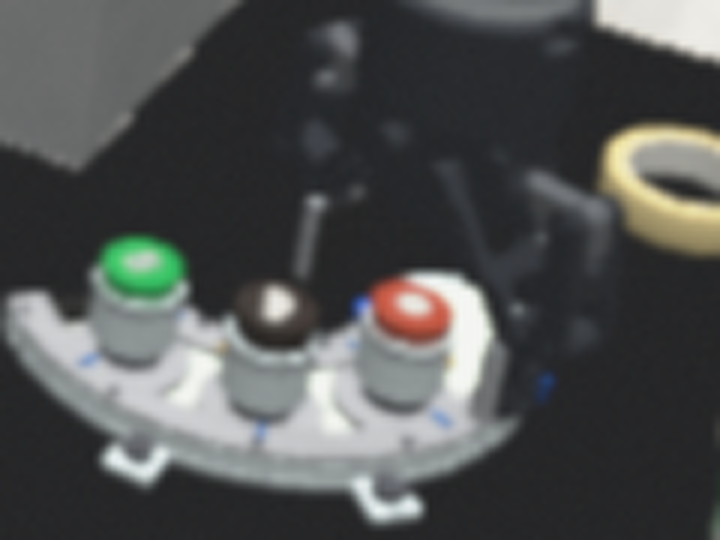

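```bash
python3 -m inch '0 0 0 0 0 0 1;0 0 0 0 0 0 1;0 0 0 0 0 0 1;0 0 0 0 0 0 1;0 0 0 0 0 0 1;0 0 0 0 0 0 1;0 0 0 0 0 0 1;0 0 0 0 0 0 1'
python3 - <<'E'
from h import *
to(.6049,.3615,.019,61.46)
E
```

```text
time: 4.9
tool_pos: [0.6054, 0.3621, 0.0214]
tool_rot: [0.0, 0.86, 0.51, 0.001]
contact_force: [0.3, 0.4, 4.9]
gripper_width: 0.373
t4.90 tcp [0.6054 0.3621 0.0214] yaw 61.4 tilt 0.08 f [0.3 0.4 4.9] w 0.373
shift tool mm [-0.7 -0.2  2.4] rotvec [ 0.0008 -0.0011 -0.0019] deg 0.1
```

```bash
python3 -m inch '0 0 -0.001 0 0 0 1;-0.00027 -0.0064 0 0 0 -0.0855 1;-0.00027 -0.0064 0 0 0 -0.0855 1;-0.00027 -0.0064 0 0 0 -0.0855 1;-0.00027 -0.0064 0 0 0 -0.0855 1;-0.00027 -0.0064 0 0 0 -0.0855 1;0 0 0 0 0 0 1'
python3 - <<'E'
from h import *
C=np.array([.5691,.2956]);a=np.radians(3.46+58+24.5);p=C+.075*np.array([np.cos(a),np.sin(a)])
to(*p,.0215,np.degrees(a))
E
```

```text
time: 5.48
tool_pos: [0.5735, 0.3709, 0.0214]
tool_rot: [-0.0, 0.732, 0.682, -0.0]
contact_force: [-1.4, 0.4, 2.9]
gripper_width: 0.377
t5.48 tcp [0.5735 0.3709 0.0214] yaw 86.0 tilt 0.04 f [-1.4  0.4  2.9] w 0.377
shift tool mm [-0.5  0.9 -0.1] rotvec [-0.0007  0.0001 -0.0001] deg 0.0
```

Smooth. Continue to the exit.

```bash
python3 -m inch '-0.0005 -0.0064 0 0 0 -0.0855 1;-0.0003 -0.0064 0 0 0 -0.0855 1;-0.0003 -0.0064 0 0 0 -0.0855 1;-0.0003 -0.0064 0 0 0 -0.0855 1;-0.0003 -0.006 0 0 0 -0.0855 1;0 0 0 0 0 0 1;0 0 0 0 0 0 1'
python3 - <<'E'
from h import *
C=np.array([.5691,.2956]);a=np.radians(3.46+107);p=C+.075*np.array([np.cos(a),np.sin(a)])
to(*p,.0215,np.degrees(a))
cv2.imwrite("pics/w5.png",grab_frame("wrist"))
t=grab_frame("side");crop(t,"pics/s5.png",340,220,460,310,6)
E
```

```text
time: 6.07
tool_pos: [0.5427, 0.3659, 0.0214]
tool_rot: [-0.001, 0.573, 0.82, -0.001]
contact_force: [-3.4, -0.6, 3.0]
gripper_width: 0.376
t6.07 tcp [0.5427 0.3659 0.0214] yaw 110.1 tilt 0.11 f [-3.4 -0.6  3. ] w 0.376
shift tool mm [-0.1  0.2 -0.1] rotvec [-0.0018 -0.0002 -0.0057] deg 0.3
```

View pics/w5.png

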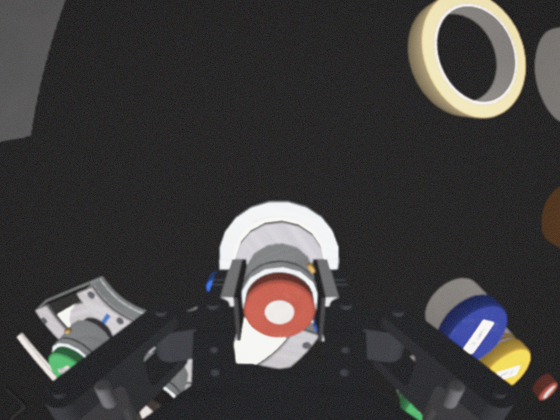

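View pics/s5.png

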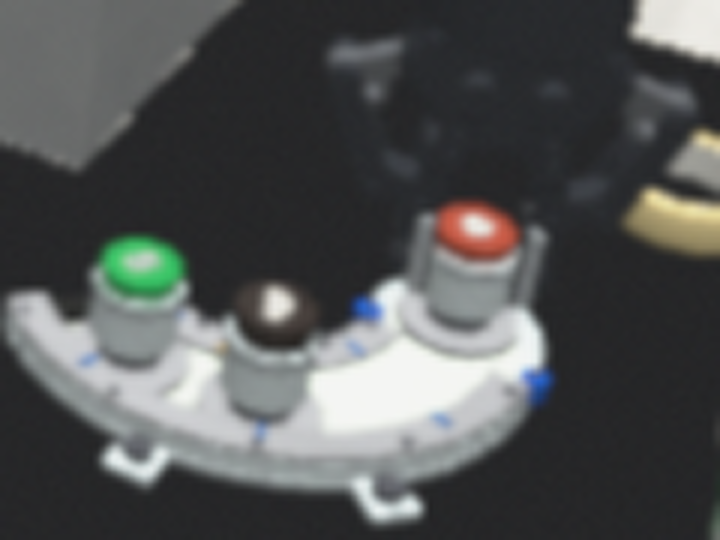

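```bash
python3 -m inch '0 0 -0.008 0 0 0 1;0 0 -0.03 0 0 0 1;0 0 -0.04 0 0 0 1;0 0 -0.04 0 0 0 1;0 0 -0.04 0 0 0 1;0 0 -0.04 0 0 0 1;0 0 -0.04 0 0 0 1;0 0 -0.04 0 0 0 1;-0.02 0.0025 0 0 0 0.03 1;-0.039 0.0051 0 0 0 0.0611 1'; python3 -m inch '-0.039 0.0051 0 0 0 0.0611 1;-0.039 0.0051 0 0 0 0.0611 1;-0.039 0.0051 0 0 0 0.0611 1;-0.039 0.0051 0 0 0 0.0611 1;-0.039 0.0051 0 0 0 0.0611 1;-0.039 0.0051 0 0 0 0.0611 1;-0.039 0.0051 0 0 0 0.0611 1;-0.039 0.0051 0 0 0 0.0611 1;-0.039 0.0051 0 0 0 0.0611 1;-0.039 0.0051 0 0 0 0.0611 1'; python3 - <<'E'
from h import *
where(); cv2.imwrite("pics/side6.png",grab_frame("side"))
E
```

```text
time: 7.0
tool_pos: [0.5705, 0.3158, 0.3047]
tool_rot: [0.002, 0.607, 0.795, 0.004]
contact_force: [-0.3, -0.4, -3.4]
gripper_width: 0.377
time: 7.83
tool_pos: [0.6156, -0.0739, 0.2988]
tool_rot: [-0.0, 0.82, 0.572, -0.0]
contact_force: [1.7, 0.0, -1.1]
gripper_width: 0.374
t7.83 tcp [ 0.6156 -0.0739  0.2988] yaw 69.8 tilt 0.02 f [ 1.7  0.  -1.1] w 0.374
```

View pics/side6.png

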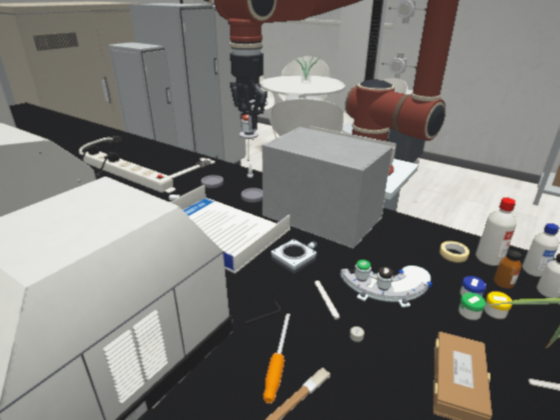

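```bash
python3 -m inch '-0.039 0.0051 0 0 0 0.0611 1;-0.039 0.0051 0 0 0 0.0611 1;-0.039 0.0051 0 0 0 0.0611 1;-0.039 0.0051 0 0 0 0.0611 1;-0.039 0.0051 0 0 0 0.0611 1;-0.039 0.0051 0 0 0 0.0611 1;-0.039 0.0051 0 0 0 0.0611 1;-0.039 0.0051 0 0 0 0.0611 1;-0.02 0.0026 0 0 0 0.03 1;0 0 0 0 0 0 1'; python3 - <<'E'
from h import *
to(.446,-.383,.10,38)
E
```

```text
time: 8.72
tool_pos: [0.4699, -0.3735, 0.2989]
tool_rot: [0.0, 0.94, 0.342, -0.001]
contact_force: [0.8, -0.5, -1.3]
gripper_width: 0.376
t8.72 tcp [ 0.4699 -0.3735  0.2989] yaw 40.0 tilt 0.11 f [ 0.8 -0.5 -1.3] w 0.376
shift tool mm [-24.1  -8.  199. ] rotvec [-0.0003  0.0019  0.0344] deg 2.0
```

```bash
python3 -m inch '-0.0034 -0.0011 0.03 0 0 0 1;-0.0034 -0.0011 0.03 0 0 0 1;-0.0034 -0.0011 0.03 0 0 0 1;-0.0034 -0.0011 0.03 0 0 0 1;-0.0034 -0.0011 0.03 0 0 0 1;-0.0034 -0.0011 0.03 0 0 0 1;-0.0034 -0.0011 0.03 0 0 0 1;0 0 0 0 0 0 1'; python3 - <<'E'
from h import *
to(.446,-.383,.0265,40)
cv2.imwrite("pics/w7.png",grab_frame("wrist"))
t=grab_frame("top");crop(t,"pics/t7.png",350,220,470,310,6)
E
```

```text
time: 9.38
tool_pos: [0.4458, -0.3754, 0.0816]
tool_rot: [-0.006, 0.939, 0.345, -0.003]
contact_force: [-0.7, 1.2, -3.3]
gripper_width: 0.375
t9.38 tcp [ 0.4458 -0.3754  0.0816] yaw 40.4 tilt 0.79 f [-0.7  1.2 -3.3] w 0.375
shift tool mm [-4.7  6.7 55. ] rotvec [-0.0138  0.0007  0.0065] deg 0.9
```

View pics/w7.png

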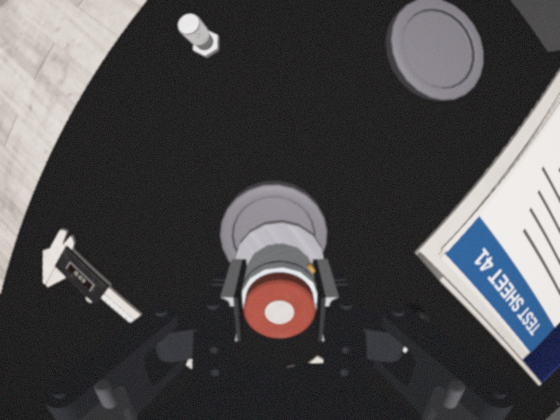

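```bash
python3 -m inch '-0.0024 0.0034 0.012 0 0 0 1;-0.0023 0.0033 0.018 0 0 0 1;0 0 0.01 0 0 0 1;0 0 0 0 0 0 1;0 0 0 0 0 0 1'; python3 - <<'E'
from h import *
to(.446,-.383,.0265,40)
E
```

```text
time: 9.9
tool_pos: [0.4505, -0.3879, 0.0498]
tool_rot: [0.0, 0.939, 0.345, 0.0]
contact_force: [0.3, 0.6, -1.6]
gripper_width: 0.378
t9.90 tcp [ 0.4505 -0.3879  0.0498] yaw 40.4 tilt 0.00 f [ 0.3  0.6 -1.6] w 0.378
shift tool mm [-0.2 -6.6 23.3] rotvec [ 0.     -0.0001  0.0069] deg 0.4
```

```bash
python3 -m inch '-0.0002 -0.0033 0.005 0 0 0 1;0 -0.0033 0.005 0 0 0 1;0 0 0 0 0 0 1;0 0 0 0 0 0 1'; python3 - <<'E'
from h import *
to(.446,-.383,.0265,40)
cv2.imwrite("pics/w8.png",grab_frame("wrist"))
E
```

```text
time: 10.23
tool_pos: [0.4455, -0.3825, 0.0393]
tool_rot: [-0.0, 0.939, 0.345, -0.0]
contact_force: [-0.3, -0.7, -1.3]
gripper_width: 0.375
t10.23 tcp [ 0.4455 -0.3825  0.0393] yaw 40.4 tilt 0.03 f [-0.3 -0.7 -1.3] w 0.375
shift tool mm [ 0.1  0.7 12.8] rotvec [-0.0005 -0.      0.0069] deg 0.4
```

View pics/w8.png

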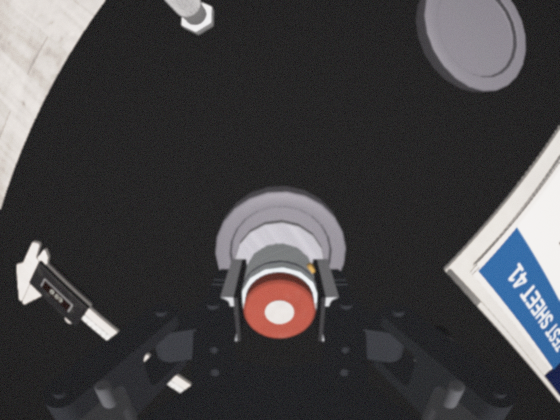

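Carrier bottom sits inside the dish symmetric left/right (column ~280). Lower until contact.

```bash
python3 -m inch '0 0.0005 0.006 0 0 0 1;0 0 0.004 0 0 0 1;0 0 0.0015 0 0 0 1;0 0 0 0 0 0 1;0 0 0 0 0 0 1'; python3 - <<'E'
from h import *
to(.446,-.383,.0265,40)
E
```

```text
time: 10.7
tool_pos: [0.446, -0.3832, 0.0276]
tool_rot: [-0.0, 0.939, 0.345, -0.0]
contact_force: [0.7, -0.0, -0.7]
gripper_width: 0.379
t10.70 tcp [ 0.446  -0.3832  0.0276] yaw 40.4 tilt 0.04 f [ 0.7 -0.  -0.7] w 0.379
shift tool mm [ 0.1 -0.2  1.1] rotvec [-0.0006  0.      0.0067] deg 0.4
```

```bash
python3 -m inch '0 0 0.001 0 0 0 1;0 0 0.0005 0 0 0 1;0 0 0 0 0 0 1'; python3 - <<'E'
from h import *
where()
E
```

```text
time: 10.95
tool_pos: [0.4461, -0.3834, 0.0265]
tool_rot: [0.0, 0.939, 0.345, 0.0]
contact_force: [-0.7, -0.0, -0.6]
gripper_width: 0.379
t10.95 tcp [ 0.4461 -0.3834  0.0265] yaw 40.4 tilt 0.00 f [-0.7 -0.  -0.6] w 0.379
```

```bash
python3 -m inch '0 0 0.001 0 0 0 1;0 0 0 0 0 0 1;0 0 0 0 0 0 1'; python3 - <<'E'
from h import *
where()
E
```

```text
time: 11.2
tool_pos: [0.4463, -0.3835, 0.0264]
tool_rot: [0.0, 0.939, 0.345, -0.0]
contact_force: [-2.4, 2.2, 5.0]
gripper_width: 0.371
t11.20 tcp [ 0.4463 -0.3835  0.0264] yaw 40.4 tilt 0.01 f [-2.4  2.2  5. ] w 0.371
```

Contact. Release and rise.

```bash
python3 -m inch '0 0 0 0 0 0 0.5;0 0 0 0 0 0 0;0 0 0 0 0 0 0;0 0 0 0 0 0 0;0 0 -0.02 0 0 0 0;0 0 -0.04 0 0 0 0;0 0 -0.04 0 0 0 0;0 0 -0.04 0 0 0 0;0 0 -0.04 0 0 0 0;0 0 -0.04 0 0 0 0';  python3 - <<'E'
from h import *
where();c=camera_info("wrist");cv2.imwrite("pics/w9.png",grab_frame("wrist"));t=grab_frame("top");crop(t,"pics/t9.png",310,220,450,290,5)
print(proj(c,[.446,-.383,.014],True),proj(c,[.446,-.204,.014],True),proj(c,[.446,-.383,.058],True))
E
```

```text
time: 12.03
tool_pos: [0.4459, -0.3831, 0.2473]
tool_rot: [0.0, 0.939, 0.345, 0.0]
contact_force: [0.6, 0.1, -0.1]
gripper_width: 1.001
t12.03 tcp [ 0.4459 -0.3831  0.2473] yaw 40.4 tilt 0.02 f [ 0.6  0.1 -0.1] w 1.001
[279.53153331 177.62309304] [378.83666838  65.80599636] [279.58645314 186.25427968]
```

View pics/w9.png

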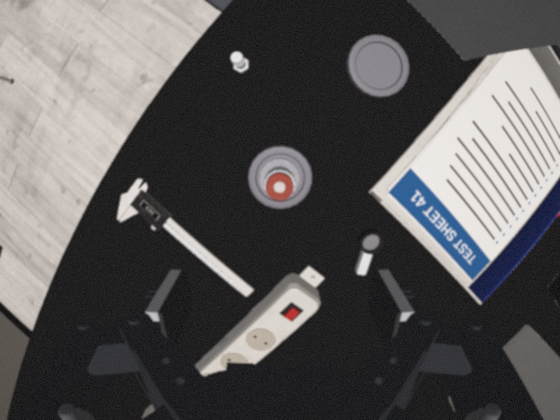

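View pics/t9.png

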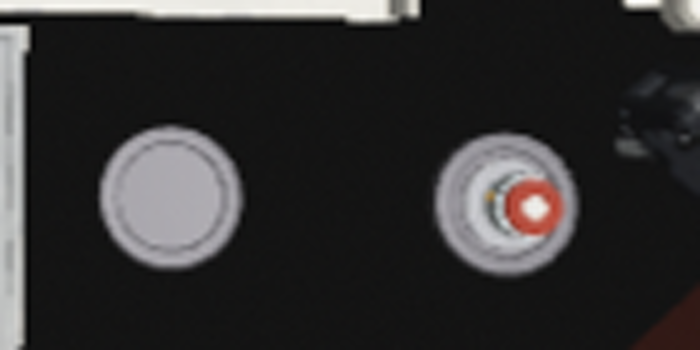

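```bash
python3 - <<'E'
from h import *
to(.6396,.3212,.30,40.4)
E
```

```text
t12.13 tcp [ 0.4489 -0.3864  0.2555] yaw 40.4 tilt 0.93 f [0.9 0.9 0.7] w 1.001
shift tool mm [ 603.8 -414.6  -50.9] rotvec [ 0.0162 -0.0005 -0.0001] deg 0.9
```

```bash
python3 -m inch '0.03 -0.0206 -0.02 0 0 0 0;0.03 -0.0206 -0.02 0 0 0 0;0.03 -0.0206 -0.02 0 0 0 0;0.0335 -0.023 0 0 0 0 0;0.0335 -0.023 0 0 0 0 0;0.0335 -0.023 0 0 0 0 0;0.0335 -0.023 0 0 0 0 0;0.0335 -0.023 0 0 0 0 0;0.0335 -0.023 0 0 0 0 0;0.0335 -0.023 0 0 0 0 0' && python3 -m inch '0.0335 -0.023 0 0 0 0 0;0.0335 -0.023 0 0 0 0 0;0.0335 -0.023 0 0 0 0 0;0.0335 -0.023 0 0 0 0 0;0.0335 -0.023 0 0 0.000 0 0;0.0335 -0.023 0 0 0 0 0;0.0335 -0.023 0 0 0 0 0;0.0335 -0.023 0 0 0 0 0;0 0 0 0 0 0 0' ; python3 - <<'E'
from h import *
to(.6396,.3212,.12,19.96)
E
```

```text
time: 12.97
tool_pos: [0.549, -0.0013, 0.3049]
tool_rot: [0.0, 0.939, 0.345, 0.0]
contact_force: [0.8, -0.2, -0.8]
gripper_width: 0.998
time: 13.72
tool_pos: [0.6337, 0.3167, 0.3024]
tool_rot: [-0.001, 0.938, 0.348, -0.001]
contact_force: [-0.0, -1.1, -0.7]
gripper_width: 1.0
t13.72 tcp [0.6337 0.3167 0.3024] yaw 40.7 tilt 0.18 f [-0.  -1.1 -0.7] w 1.000
shift tool mm [  7.6   1.  182.4] rotvec [-0.0029  0.0014  0.3625] deg 20.8
```

```bash
python3 -m inch '0.001 0 0.038 0 0 0.12 0;0.001 0 0.038 0 0 0.12 0;0 0 0.038 0 0 0.12 0;0 0 0.038 0 0 0 0;0 0 0.028 0 0 0 0;0 0 0 0 0 0 0;0 0 0 0 0 0 0' ; python3 - <<'E'
from h import *
to(.6396,.3212,.022,19.96)
E
```

```text
time: 14.3
tool_pos: [0.6339, 0.3109, 0.1227]
tool_rot: [0.0, 0.985, 0.172, -0.003]
contact_force: [0.0, 0.2, 0.5]
gripper_width: 0.998
t14.30 tcp [0.6339 0.3109 0.1227] yaw 19.8 tilt 0.30 f [0.  0.2 0.5] w 0.998
shift tool mm [  9.4  -7.8 100.7] rotvec [ 0.      0.0052 -0.0036] deg 0.4
```

```bash
python3 -m inch '0.0045 -0.0035 0.01 0 0 0 0;0.0045 -0.0035 0.02 0 0 0 0;0 0 0.01 0 0 0 0;0 0 0 0 0 0 0;0 0 0 0 0 0 0' ; python3 - <<'E'
from h import *
to(.6396,.3212,.022,19.96)
E
```

```text
time: 14.72
tool_pos: [0.6418, 0.3214, 0.0862]
tool_rot: [-0.0, 0.985, 0.172, 0.0]
contact_force: [0.3, 0.2, 0.7]
gripper_width: 1.004
t14.72 tcp [0.6418 0.3214 0.0862] yaw 19.8 tilt 0.03 f [0.3 0.2 0.7] w 1.004
shift tool mm [-2.2 -0.6 64.2] rotvec [ 0.0001 -0.0005 -0.0033] deg 0.2
```

```bash
python3 -m inch '-0.0022 -0.0006 0.02 0 0 -0.003 0;0 0 0.025 0 0 0 0;0 0 0.012 0 0 0 0;0 0 0.007 0 0 0 0;0 0 0 0 0 0 0;0 0 0 0 0 0 0' ; python3 - <<'E'
from h import *
to(.6396,.3212,.022,19.96)
cv2.imwrite("pics/w10.png",grab_frame("wrist"))
E
```

```text
time: 15.22
tool_pos: [0.6398, 0.3212, 0.0224]
tool_rot: [-0.0, 0.985, 0.173, 0.0]
contact_force: [-0.7, 0.0, 0.1]
gripper_width: 0.998
t15.22 tcp [0.6398 0.3212 0.0224] yaw 19.9 tilt 0.05 f [-0.7  0.   0.1] w 0.998
shift tool mm [-0.2 -0.   0.4] rotvec [ 0.     -0.0009 -0.0005] deg 0.1
```

View pics/w10.png

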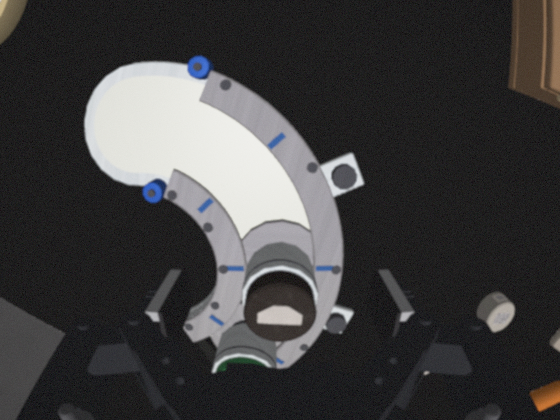

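```bash
python3 -m inch '0 0 0 0 0 0 1;0 0 0 0 0 0 1;0 0 0 0 0 0 1;0 0 0 0 0 0 1;0 0 0 0 0 0 1;0 0 0 0 0 0 1;0 0 0 0 0 0 1;0 0 -0.001 0 0 0 1;0 0 0 0 0 0 1';  python3 - <<'E'
from h import *
to(.6396,.3212,.022,19.96)
E
python3 -m inch '-0.00037 -0.0074 0 0 0 -0.0987 1;-0.00037 -0.0074 0 0 0 -0.0987 1;-0.00037 -0.0074 0 0 0 -0.0987 1;-0.00037 -0.0074 0 0 0 -0.0987 1;-0.00037 -0.0074 0 0 0 -0.0987 1;-0.00037 -0.0074 0 0 0 -0.0987 1;0 0 0 0 0 0 1';  python3 - <<'E'
from h import *
C=np.array([.5691,.2956]);a=np.radians(3.46+16.5)+6*.0987;p=C+.075*np.array([np.cos(a),np.sin(a)])
to(*p,.0225,np.degrees(a))
E
```

```text
time: 16.02
tool_pos: [0.6392, 0.3211, 0.0224]
tool_rot: [0.0, 0.985, 0.173, -0.0]
contact_force: [-0.3, -0.2, 1.9]
gripper_width: 0.378
t16.02 tcp [0.6392 0.3211 0.0224] yaw 19.9 tilt 0.00 f [-0.3 -0.2  1.9] w 0.378
shift tool mm [0.4 0.  0.4] rotvec [ 0.      0.     -0.0004] deg 0.0
time: 16.6
tool_pos: [0.612, 0.3569, 0.0224]
tool_rot: [-0.0, 0.891, 0.454, -0.0]
contact_force: [-1.7, 1.6, 1.8]
gripper_width: 0.375
t16.60 tcp [0.612  0.3569 0.0224] yaw 54.0 tilt 0.05 f [-1.7  1.6  1.8] w 0.375
shift tool mm [ 0.2  1.4 -0.1] rotvec [-0.0008  0.0002  0.002 ] deg 0.1
```

```bash
python3 -m inch '-0.00037 -0.0068 0 0 0 -0.0987 1;-0.00037 -0.007 0 0 0 -0.0987 1;-0.00037 -0.0072 0 0 0 -0.0987 1;-0.00037 -0.0072 0 0 0 -0.0987 1;-0.00037 -0.0072 0 0 0 -0.0987 1;-0.00037 -0.0072 0 0 0 -0.0987 1;-0.00037 -0.0072 0 0 0 -0.0987 1;-0.00037 -0.0072 0 0 0 -0.0987 1;-0.00037 -0.0072 0 0 0 -0.0987 1;-0.00037 -0.0072 0 0 0 -0.0987 1';  python3 -m inch '0 0 0 0 0 0 1;0 0 0 0 0 0 1'; python3 - <<'E'
from h import *
C=np.array([.5691,.2956]);a=np.radians(3.46+107);p=C+.075*np.array([np.cos(a),np.sin(a)])
to(*p,.0225,np.degrees(a))
t=grab_frame("side");crop(t,"pics/s11.png",340,220,460,310,6)
E
```

```text
time: 17.43
tool_pos: [0.5449, 0.3651, 0.0225]
tool_rot: [0.0, 0.57, 0.822, 0.0]
contact_force: [1.2, 0.3, 0.8]
gripper_width: 0.375
time: 17.6
tool_pos: [0.5441, 0.3648, 0.0224]
tool_rot: [-0.001, 0.572, 0.82, -0.001]
contact_force: [-3.4, -2.0, 4.1]
gripper_width: 0.377
t17.60 tcp [0.5441 0.3648 0.0224] yaw 110.2 tilt 0.13 f [-3.4 -2.   4.1] w 0.377
shift tool mm [ 1.4 -0.7 -0.1] rotvec [-0.0023 -0.0001 -0.0049] deg 0.3
```

View pics/s11.png

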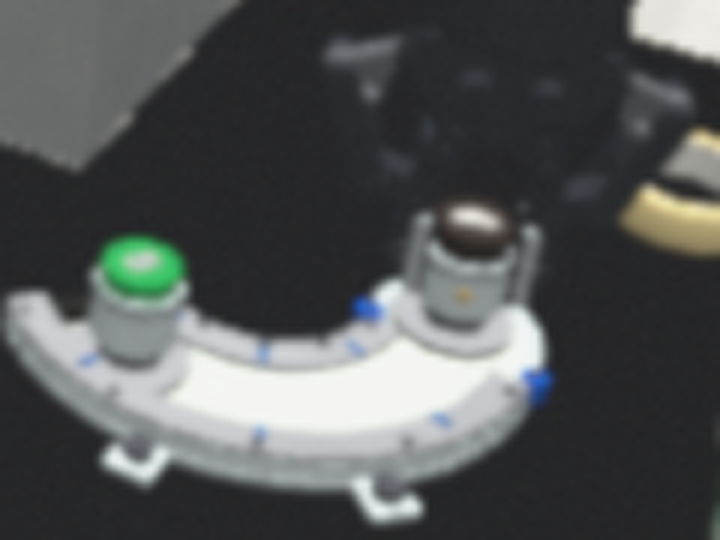

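```bash
python3 -m inch '0 0 -0.008 0 0 0 1;0 0 -0.03 0 0 0 1;0 0 -0.04 0 0 0 1;0 0 -0.04 0 0 0 1;0 0 -0.04 0 0 0 1;0 0 -0.04 0 0 0 1;0 0 -0.04 0 0 0 1;0 0 -0.04 0 0 0 1;-0.02 0.0025 0 0 0 0.03 1;-0.036 -0.0015 0 0 0 0.06 1'; python3 -m inch '-0.036 -0.0015 0 0 0 0.06 1;-0.036 -0.0015 0 0 0 0.06 1;-0.036 -0.0015 0 0 0 0.06 1;-0.036 -0.0015 0 0 0 0.06 1;-0.036 -0.0015 0 0 0 0.06 1;-0.036 -0.0015 0 0 0 0.06 1;-0.036 -0.0015 0 0 0 0.06 1;-0.036 -0.0015 0 0 0 0.06 1;-0.036 -0.0015 0 0 0 0.06 1;-0.036 -0.0015 0 0 0 0.06 1'; python3 - <<'E'
from h import *
to(.446,-.204,.3,52)
E
```

```text
time: 18.48
tool_pos: [0.5656, 0.3153, 0.3056]
tool_rot: [0.002, 0.607, 0.795, 0.004]
contact_force: [1.0, -0.1, -2.5]
gripper_width: 0.376
time: 19.32
tool_pos: [0.5477, -0.0439, 0.3001]
tool_rot: [0.0, 0.816, 0.578, -0.0]
contact_force: [0.8, -1.0, -2.5]
gripper_width: 0.375
t19.32 tcp [ 0.5477 -0.0439  0.3001] yaw 70.6 tilt 0.02 f [ 0.8 -1.  -2.5] w 0.375
shift tool mm [-1.848e+02 -4.270e+01  1.000e-01] rotvec [-1.000e-04  3.000e-04  3.243e-01] deg 18.6
```

```bash
python3 -m inch '-0.036 -0.0085 0 0 0 0 1;-0.036 -0.0085 0 0 0 0 1;-0.036 -0.0085 0 0 0 0 1;-0.036 -0.0085 0 0 0 0 1;-0.03 -0.007 0 0 0 0 1;0 0 0 0 0 0 1;0 0 0 0 0 0 1'; python3 - <<'E'
from h import *
to(.446,-.204,.1,70.6)
E
```

```text
time: 19.9
tool_pos: [0.4517, -0.1943, 0.3003]
tool_rot: [-0.0, 0.816, 0.578, 0.0]
contact_force: [-0.8, 0.1, -2.0]
gripper_width: 0.377
t19.90 tcp [ 0.4517 -0.1943  0.3003] yaw 70.6 tilt 0.01 f [-0.8  0.1 -2. ] w 0.377
shift tool mm [-11.1  -2.1 200.3] rotvec [ 0.     -0.0002 -0.0001] deg 0.0
```

```bash
python3 -m inch '-0.0028 -0.0005 0.03 0 0 0 1;-0.0028 -0.0005 0.035 0 0 0 1;-0.0028 -0.0005 0.035 0 0 0 1;-0.0027 -0.0005 0.035 0 0 0 1;0 0 0.035 0 0 0 1;0 0 0.03 0 0 0 1;0 0 0.015 0 0 0 1;0 0 0 0 0 0 1;0 0 0 0 0 0 1;0 0 0 0 0 0 1'; python3 - <<'E'
from h import *
to(.446,-.204,.027,70.6)
cv2.imwrite("pics/w12.png",grab_frame("wrist"))
E
```

```text
time: 20.73
tool_pos: [0.4483, -0.2029, 0.0872]
tool_rot: [0.001, 0.815, 0.58, 0.001]
contact_force: [0.5, 0.0, -1.6]
gripper_width: 0.379
t20.73 tcp [ 0.4483 -0.2029  0.0872] yaw 70.9 tilt 0.15 f [ 0.5  0.  -1.6] w 0.379
shift tool mm [-1.7 -2.  60.2] rotvec [0.0026 0.0005 0.0054] deg 0.3
```

View pics/w12.png

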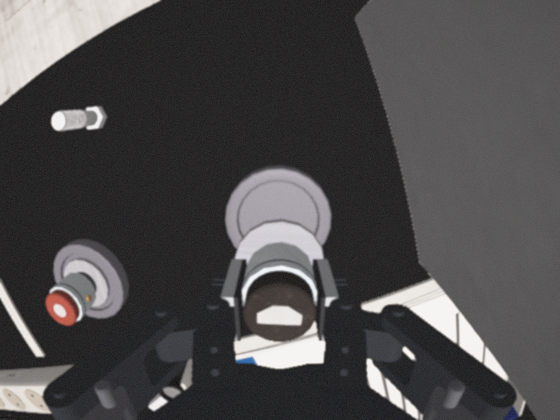

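```bash
python3 -m inch '-0.0009 -0.001 0.015 0 0 0 1;-0.0008 -0.001 0.015 0 0 0 1;0 0 0.01 0 0 0 1;0 0 0.007 0 0 0 1;0 0 0 0 0 0 1;0 0 0 0 0 0 1'; python3 - <<'E'
from h import *
to(.446,-.204,.027,70.6)
E
```

```text
time: 21.28
tool_pos: [0.4448, -0.2039, 0.039]
tool_rot: [0.0, 0.815, 0.58, 0.0]
contact_force: [0.2, -0.2, -1.3]
gripper_width: 0.377
t21.28 tcp [ 0.4448 -0.2039  0.039 ] yaw 70.9 tilt 0.03 f [ 0.2 -0.2 -1.3] w 0.377
shift tool mm [ 0.3  1.1 12. ] rotvec [0.0005 0.0001 0.0049] deg 0.3
```

```bash
python3 -m inch '0.0003 0.001 0.007 0 0 0 1;0 0 0.003 0 0 0 1;0 0 0.001 0 0 0 1;0 0 0 0 0 0 1;0 0 0 0 0 0 1'; python3 - <<'E'
from h import *
to(.446,-.204,.027,70.6)
E
python3 -m inch '0 0 0.001 0 0 0 1;0 0 0.001 0 0 0 1;0 0 0 0 0 0 1;0 0 0 0 0 0 1'
```

```text
time: 21.7
tool_pos: [0.4456, -0.2038, 0.0276]
tool_rot: [0.0, 0.815, 0.58, 0.0]
contact_force: [-0.4, 0.6, -1.1]
gripper_width: 0.377
t21.70 tcp [ 0.4456 -0.2038  0.0276] yaw 70.9 tilt 0.01 f [-0.4  0.6 -1.1] w 0.377
shift tool mm [-0.   0.4  0.6] rotvec [0.0002 0.     0.0049] deg 0.3
time: 22.03
tool_pos: [0.4458, -0.2039, 0.0273]
tool_rot: [-0.0, 0.815, 0.58, -0.0]
contact_force: [-6.5, 3.0, 10.2]
gripper_width: 0.376
```

Contact. Release, rise.

```bash
python3 -m inch '0 0 -0.001 0 0 0 1;0 0 0 0 0 0 0.5;0 0 0 0 0 0 0;0 0 0 0 0 0 0;0 0 0 0 0 0 0;0 0 -0.02 0 0 0 0;0 0 -0.04 0 0 0 0;0 0 -0.04 0 0 0 0;0 0 -0.04 0 0 0 0;0 0 -0.04 0 0 0 0' && python3 -m inch '0 0 -0.04 0 0 0 0;0 0 -0.04 0 0 0 0;0 0 -0.02 0 0 0 0;0 0 0 0 0 0 0'; python3 - <<'E'
from h import *
to(.6389,.2681,.30,70.6);c=camera_info("wrist");cv2.imwrite("pics/w13.png",grab_frame("wrist"))
print(proj(c,[.446,-.383,.058],True),proj(c,[.446,-.204,.014],True),proj(c,[.446,-.204,.062],True))
E
```

```text
time: 22.87
tool_pos: [0.4451, -0.2035, 0.2082]
tool_rot: [-0.0, 0.815, 0.58, -0.0]
contact_force: [0.1, -1.1, -0.4]
gripper_width: 1.0
time: 23.2
tool_pos: [0.4476, -0.2051, 0.3138]
tool_rot: [0.006, 0.815, 0.58, 0.002]
contact_force: [0.4, -0.7, 0.2]
gripper_width: 1.003
t23.20 tcp [ 0.4476 -0.2051  0.3138] yaw 70.9 tilt 0.68 f [ 0.4 -0.7  0.2] w 1.003
shift tool mm [509.8  25.6  12.7] rotvec [0.0115 0.0029 0.0049] deg 0.7
[156.12379561 214.56937989] [280.10951247 163.97732631] [280.12678476 170.82386761]
```

View pics/w13.png

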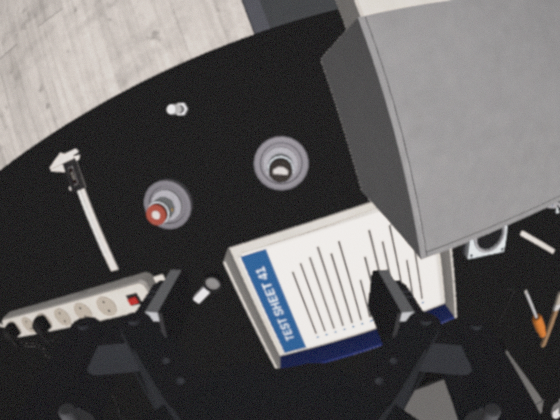

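```bash
python3 -m inch '0.039 0.002 0 0 0 0 0;0.039 0.002 0 0 0 0 0;0.039 0.002 0 0 0 0 0;0.039 0.002 0 0 0 0 0;0.039 0.002 0 0 0 0 0;0.039 0.002 0 0 0 0 0;0.039 0.002 0 0 0 0 0;0.039 0.002 0 0 0 0 0;0.039 0.002 0 0 0 0 0;0.039 0.002 0 0 0 0 0' && python3 -m inch '0.039 0.002 0 0 0 0 0;0.039 0.002 0 0 0 0 0;0.039 0.002 0 0 0 0 0;0 0 0 0 0 0.122 0;0 0 0 0 0 0.122 0;0 0 0 0 0 0.122 0;0 0 0 0 0 0.122 0;0 0 0 0 0 0.122 0;0 0 0 0 0 0.122 0;0 0 0 0 0 0.122 0' && python3 -m inch '0 0 0 0 0 0.122 0;0 0 0 0 0 0.122 0;0 0 0 0 0 0.122 0;0 0 0 0 0 0.122 0;0 0 0 0 0 0.122 0;0 0 0 0 0 0.122 0;0 0 0 0 0 0 0'; python3 - <<'E'
from h import *
to(.6389,.2681,.10,-21.54)
E
```

```text
time: 24.08
tool_pos: [0.5917, 0.1601, 0.3037]
tool_rot: [-0.001, 0.815, 0.58, -0.002]
contact_force: [0.1, -0.2, -0.1]
gripper_width: 1.0
time: 24.92
tool_pos: [0.6353, 0.2665, 0.3032]
tool_rot: [0.0, 0.982, 0.187, -0.002]
contact_force: [0.1, 0.1, 1.3]
gripper_width: 1.002
time: 25.5
tool_pos: [0.6354, 0.2665, 0.3035]
tool_rot: [0.001, 0.985, -0.175, -0.002]
contact_force: [-0.6, -0.0, -0.3]
gripper_width: 1.0
t25.50 tcp [0.6354 0.2665 0.3035] yaw -20.1 tilt 0.24 f [-0.6 -0.  -0.3] w 1.000
shift tool mm [  3.5  -3.2 203.5] rotvec [0.0025 0.0033 0.0251] deg 1.5
```

```bash
python3 -m inch '0.0017 -0.0015 0.03 0 0 0.025 0;0.0017 -0.0015 0.038 0 0 0 0;0 0 0.038 0 0 0 0;0 0 0.038 0 0 0 0;0 0 0.038 0 0 0 0;0 0 0.02 0 0 0 0;0 0 0 0 0 0 0;0 0 0 0 0 0 0;0 0 0 0 0 0 0' ; python3 - <<'E'
from h import *
to(.6389,.2681,.0215,-21.54)
E
```

```text
time: 26.25
tool_pos: [0.6412, 0.2686, 0.106]
tool_rot: [-0.0, 0.983, -0.185, 0.001]
contact_force: [0.7, 0.9, 0.8]
gripper_width: 0.997
t26.25 tcp [0.6412 0.2686 0.106 ] yaw -21.3 tilt 0.12 f [0.7 0.9 0.8] w 0.997
shift tool mm [-2.1  1.4 84.5] rotvec [-0.0013 -0.0017  0.0034] deg 0.2
```

```bash
python3 -m inch '-0.001 0.0007 0.025 0 0 0.003 0;-0.0008 0.0005 0.03 0 0 0 0;0 0 0.018 0 0 0 0;0 0 0.008 0 0 0 0;0 0 0.0025 0 0 0 0;0 0 0 0 0 0 0;0 0 0 0 0 0 0' ; python3 - <<'E'
from h import *
to(.6389,.2681,.0215,-21.54)
cv2.imwrite("pics/w14.png",grab_frame("wrist"))
E
```

```text
time: 26.83
tool_pos: [0.6401, 0.2685, 0.0238]
tool_rot: [-0.001, 0.982, -0.187, 0.002]
contact_force: [1.3, 0.0, 0.2]
gripper_width: 0.997
t26.83 tcp [0.6401 0.2685 0.0238] yaw -21.6 tilt 0.25 f [1.3 0.  0.2] w 0.997
shift tool mm [-1.   0.8  2.3] rotvec [-0.0027 -0.0034 -0.0006] deg 0.2
```

View pics/w14.png

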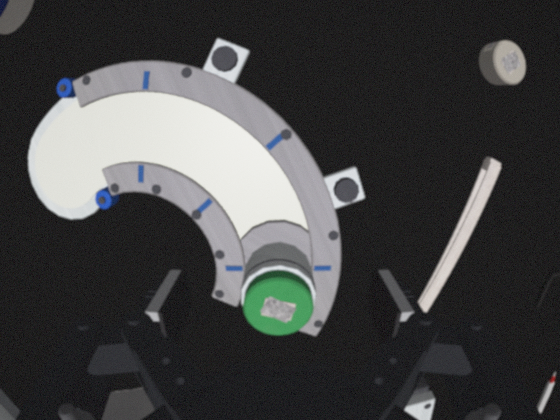

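```bash
python3 -m inch '-0.0006 0 0.001 0 0 0 0;0 0 0 0 0 0 1;0 0 0 0 0 0 1;0 0 0 0 0 0 1;0 0 0 0 0 0 1;0 0 0 0 0 0 1;0 0 0 0 0 0 1;0 0 0 0 0 0 1;0 0 -0.001 0 0 0 1;0 0 0 0 0 0 1';  python3 - <<'E'
from h import *
to(.6389,.2681,.0225,-21.54)
E
python3 -m inch '-0.00037 -0.0074 0 0 0 -0.0987 1;-0.00037 -0.0072 0 0 0 -0.0987 1;-0.00037 -0.0072 0 0 0 -0.0987 1;-0.00037 -0.0072 0 0 0 -0.0987 1;-0.00037 -0.0072 0 0 0 -0.0987 1;-0.00037 -0.0072 0 0 0 -0.0987 1;0 0 0 0 0 0 1';  python3 - <<'E'
from h import *
C=np.array([.5691,.2956]);a=np.radians(3.46-25)+6*.0987;p=C+.075*np.array([np.cos(a),np.sin(a)])
to(*p,.0225,np.degrees(a))
E
```

```text
time: 27.72
tool_pos: [0.6372, 0.268, 0.0206]
tool_rot: [0.0, 0.982, -0.187, -0.0]
contact_force: [-1.1, 0.4, -0.3]
gripper_width: 0.375
t27.72 tcp [0.6372 0.268  0.0206] yaw -21.6 tilt 0.06 f [-1.1  0.4 -0.3] w 0.375
shift tool mm [ 1.5 -0.7 -1.9] rotvec [ 0.0006  0.0008 -0.0009] deg 0.1
time: 28.3
tool_pos: [0.6406, 0.3119, 0.0206]
tool_rot: [-0.0, 0.994, 0.109, -0.0]
contact_force: [-0.5, 0.0, -0.4]
gripper_width: 0.379
t28.30 tcp [0.6406 0.3119 0.0206] yaw 12.5 tilt 0.05 f [-0.5  0.  -0.4] w 0.379
shift tool mm [ 1.7  0.6 -1.9] rotvec [-0.0007  0.0004  0.0016] deg 0.1
```

```bash
python3 -m inch '0.0003 -0.0068 0 0 0 -0.0987 1;0.0003 -0.007 0 0 0 -0.0987 1;-0.0002 -0.0072 0 0 0 -0.0987 1;-0.00037 -0.0072 0 0 0 -0.0987 1;-0.00037 -0.0072 0 0 0 -0.0987 1;-0.00037 -0.0072 0 0 0 -0.0987 1;-0.00037 -0.0072 0 0 0 -0.0987 1;0 0 0 0 0 0 1';  python3 - <<'E'
from h import *
C=np.array([.5691,.2956]);a=np.radians(3.46-25)+13*.0987;p=C+.075*np.array([np.cos(a),np.sin(a)])
to(*p,.0225,np.degrees(a))
E
```

```text
time: 28.97
tool_pos: [0.6152, 0.3529, 0.0206]
tool_rot: [-0.0, 0.899, 0.438, -0.001]
contact_force: [-0.4, 1.2, 0.4]
gripper_width: 0.38
t28.97 tcp [0.6152 0.3529 0.0206] yaw 51.9 tilt 0.07 f [-0.4  1.2  0.4] w 0.380
shift tool mm [ 1.4 -1.  -1.9] rotvec [-0.001   0.0008 -0.0009] deg 0.1
```

```bash
python3 -m inch '0.0002 -0.0076 0 0 0 -0.102 1;0.0002 -0.0076 0 0 0 -0.102 1;-0.0002 -0.0076 0 0 0 -0.102 1;-0.0004 -0.0076 0 0 0 -0.102 1;-0.0004 -0.0076 0 0 0 -0.102 1;-0.0004 -0.0076 0 0 0 -0.102 1;-0.0004 -0.0076 0 0 0 -0.102 1;-0.0004 -0.0076 0 0 0 -0.102 1;-0.0004 -0.0076 0 0 0 -0.102 1;-0.0004 -0.0076 0 0 0 -0.102 1';python3 -m inch '0 0 0 0 0 0 1;0 0 0 0 0 0 1';   python3 - <<'E'
from h import *
C=np.array([.5691,.2956]);a=np.radians(3.46+107);p=C+.075*np.array([np.cos(a),np.sin(a)])
to(*p,.0225,np.degrees(a))
t=grab_frame("side");crop(t,"pics/s15.png",340,220,460,310,6)
E
```

```text
time: 29.8
tool_pos: [0.5447, 0.3642, 0.0205]
tool_rot: [-0.0, 0.571, 0.821, -0.0]
contact_force: [0.2, 0.2, -1.0]
gripper_width: 0.378
time: 29.97
tool_pos: [0.5448, 0.3643, 0.0206]
tool_rot: [-0.0, 0.573, 0.819, -0.0]
contact_force: [0.0, -0.5, -2.0]
gripper_width: 0.376
t29.97 tcp [0.5448 0.3643 0.0206] yaw 110.1 tilt 0.05 f [ 0.  -0.5 -2. ] w 0.376
shift tool mm [ 2.2 -1.3 -1.9] rotvec [-0.0008  0.0002 -0.0071] deg 0.4
```

View pics/s15.png

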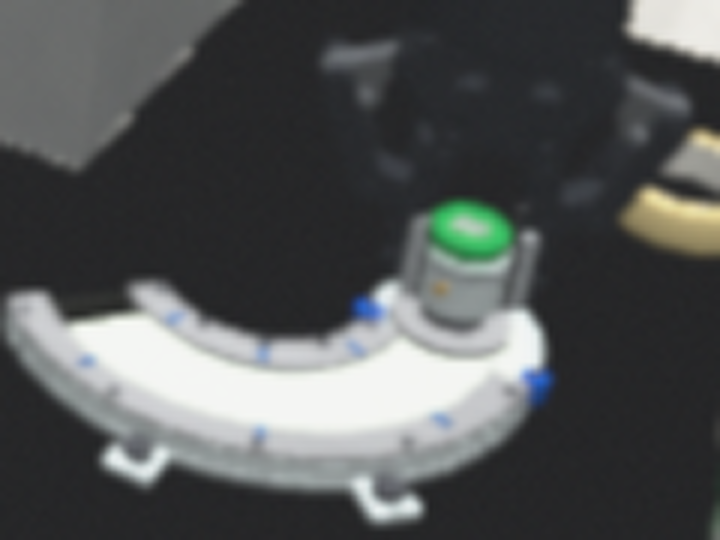

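```bash
python3 -m inch '0 0 -0.008 0 0 0 1;0 0 -0.03 0 0 0 1;0 0 -0.04 0 0 0 1;0 0 -0.04 0 0 0 1;0 0 -0.04 0 0 0 1;0 0 0 0 0 0 1'; python3 - <<'E'
from h import *
c=camera_info("wrist");c["origin"]=np.array([0.54064901,0.29011469,0.45450413]);c["rotation"]=np.array([0.14964207,0.94832634,0.2764314,0.04324449])
print(px2z(c,275,269,.0295,True))
to(.657,.0905,.18,110)
E
```

```text
time: 30.52
tool_pos: [0.5503, 0.3673, 0.1916]
tool_rot: [0.004, 0.572, 0.82, 0.008]
contact_force: [1.9, 1.5, -0.4]
gripper_width: 0.372
[0.65662724 0.09610215 0.0295    ]
t30.52 tcp [0.5503 0.3673 0.1916] yaw 110.2 tilt 1.06 f [ 1.9  1.5 -0.4] w 0.372
shift tool mm [-296.7    4.2   11. ] rotvec [ 0.0183 -0.0023  0.004 ] deg 1.1
```

```bash
python3 - <<'E'
from h import *
crop(cv2.imread("pics/w3.png"),"pics/w3c.png",225,225,325,310,7)
crop(cv2.imread("pics/w2.png"),"pics/w2c.png",255,50,355,140,6)
E
python3 -m inch '-0.0295 0.0004 0.001 0 0 0 1;-0.037 0.0005 0 0 0 0 1;-0.037 0.0005 0 0 0 0 1;-0.037 0.0005 0 0 0 0 1;-0.037 0.0005 0 0 0 0 1;-0.037 0.0005 0 0 0 0 1;-0.037 0.0005 0 0 0 0 1;-0.037 0.0005 0 0 0 0 1;0 0 0 0 0 0 1;0 0 0 0 0 0 1'; python3 - <<'E'
from h import *
to(.657,.0905,.08,110)
E
```

```text
time: 31.35
tool_pos: [0.6499, 0.0935, 0.1781]
tool_rot: [-0.0, 0.573, 0.819, 0.0]
contact_force: [0.4, 0.3, -2.4]
gripper_width: 0.377
t31.35 tcp [0.6499 0.0935 0.1781] yaw 110.0 tilt 0.01 f [ 0.4  0.3 -2.4] w 0.377
shift tool mm [-5.2  5.6 98.1] rotvec [ 0.0001 -0.0002  0.0009] deg 0.1
```

View pics/w3c.png

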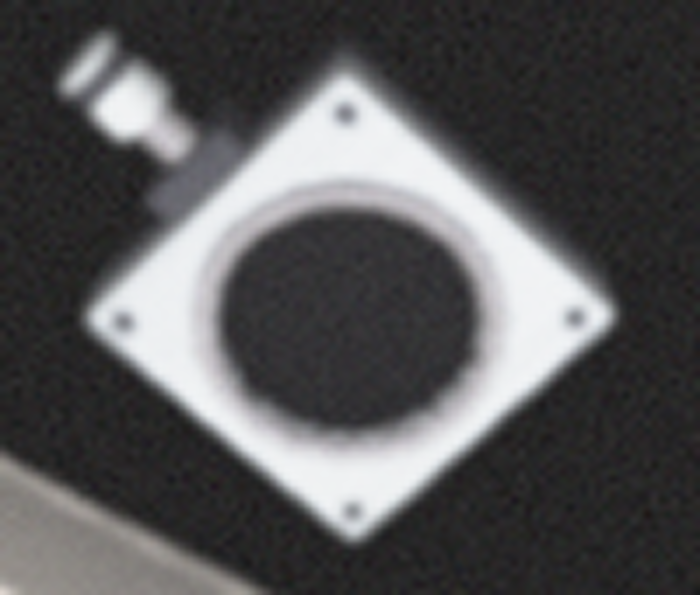

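View pics/w2c.png

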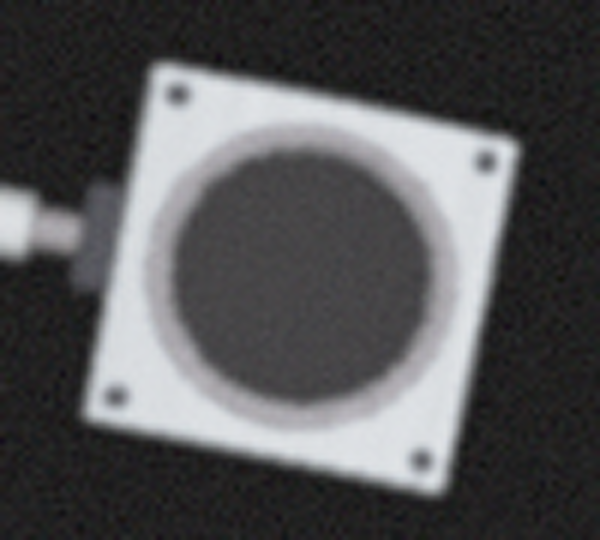

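```bash
python3 -m inch '-0.0025 0.0028 0.02 0 0 0 1;-0.0025 0.0027 0.03 0 0 0 1;0 0 0.03 0 0 0 1;0 0 0.025 0 0 0 1;0 0 0 0 0 0 1;0 0 0 0 0 0 1;0 0 0 0 0 0 1'; python3 - <<'E'
from h import *
to(.657,.091,.05,110);c=camera_info("wrist")
im=grab_frame("wrist");cv2.imwrite("pics/w16.png",im);crop(im,"pics/w16c.png",200,150,360,270,5)
for x,y,z in ((.657,.091,.0255),(.657,.091,.0295)): print(proj(c,[x,y,z],True))
crop(grab_frame("side"),"pics/s16.png",230,60,370,280,2.7)
E
```

```text
time: 31.93
tool_pos: [0.6571, 0.0937, 0.0749]
tool_rot: [0.001, 0.571, 0.821, 0.001]
contact_force: [1.1, -0.2, -2.5]
gripper_width: 0.377
t31.93 tcp [0.6571 0.0937 0.0749] yaw 110.4 tilt 0.15 f [ 1.1 -0.2 -2.5] w 0.377
shift tool mm [-2.5 -1.1 24.9] rotvec [0.0025 0.0007 0.0067] deg 0.4
[274.70038544 235.33202144]
[274.61952305 237.73722546]
```

View pics/w16.png

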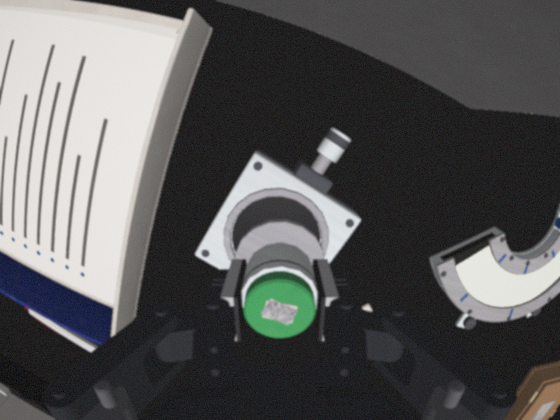

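View pics/s16.png

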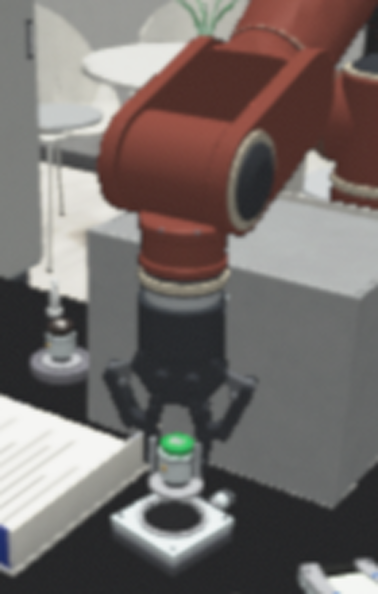

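```bash
python3 -m inch '-0.0013 -0.0011 0.012 0 0 0 1;0 0 0.01 0 0 0 1;0 0 0 0 0 0 1;0 0 0 0 0 0 1;0 0 0 0 0 0 1'; python3 - <<'E'
from h import *
to(.6567,.0921,.041,110);c=camera_info("wrist")
im=grab_frame("wrist");crop(im,"pics/w17c.png",200,150,360,330,3.3)
t=grab_frame("side");crop(t,"pics/s17.png",265,220,325,280,9)
E
```

```text
time: 32.45
tool_pos: [0.6552, 0.0912, 0.0506]
tool_rot: [-0.0, 0.571, 0.821, -0.0]
contact_force: [-0.1, -0.6, -1.9]
gripper_width: 0.38
t32.45 tcp [0.6552 0.0912 0.0506] yaw 110.4 tilt 0.04 f [-0.1 -0.6 -1.9] w 0.380
shift tool mm [0.3 1.8 9.6] rotvec [-0.0007 -0.0003  0.0062] deg 0.4
```

View pics/w17c.png

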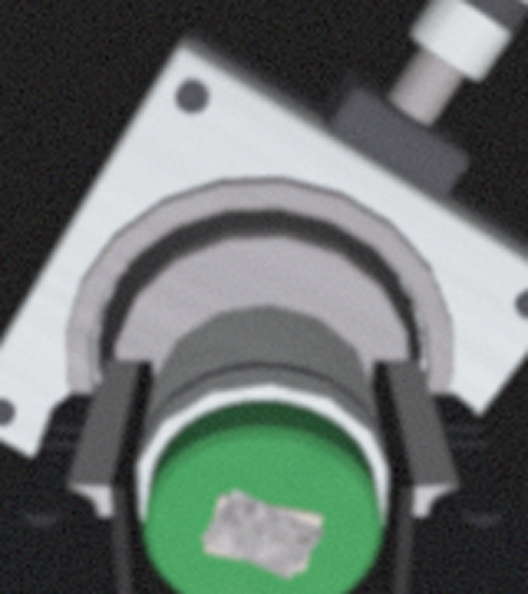

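View pics/s17.png

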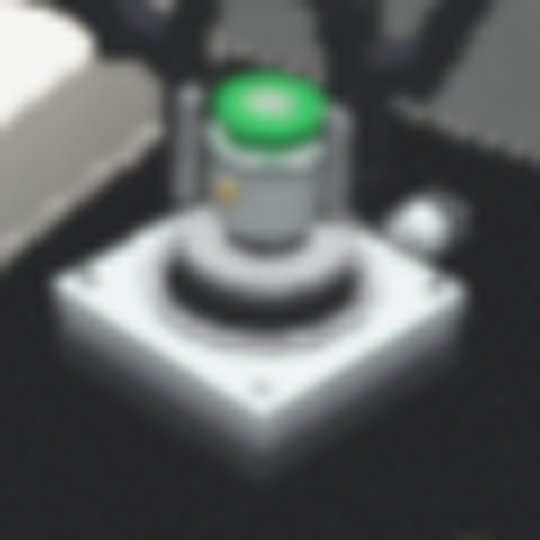

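```bash
python3 -m inch '0 0.0015 0.006 0 0 0 1;0 0 0.003 0 0 0 1;0 0 0 0 0 0 1;0 0 0 0 0 0 1;0 0 0 0 0 0 1'; python3 -m inch '0 0 0.001 0 0 0 1;0 0 0 0 0 0 1;0 0 0 0 0 0 1'
```

```text
time: 32.97
tool_pos: [0.6567, 0.0918, 0.0419]
tool_rot: [-0.0, 0.571, 0.821, -0.0]
contact_force: [0.3, -0.6, -2.3]
gripper_width: 0.377
time: 33.22
tool_pos: [0.6568, 0.0918, 0.0411]
tool_rot: [0.0, 0.571, 0.821, 0.0]
contact_force: [0.1, 0.3, -2.9]
gripper_width: 0.377
```

```bash
python3 -m inch '0 0 0.001 0 0 0 1;0 0 0 0 0 0 1;0 0 0 0 0 0 1'; python3 -m inch '0 0 0.001 0 0 0 1;0 0 0 0 0 0 1;0 0 0 0 0 0 1'
```

```text
time: 33.47
tool_pos: [0.657, 0.0918, 0.041]
tool_rot: [0.0, 0.571, 0.821, -0.0]
contact_force: [-4.4, 0.1, 5.9]
gripper_width: 0.379
time: 33.72
tool_pos: [0.657, 0.0918, 0.0409]
tool_rot: [-0.0, 0.571, 0.821, -0.0]
contact_force: [-6.8, -1.4, 10.9]
gripper_width: 0.381
```

```bash
python3 -m inch '0 0 -0.0015 0 0 0 1;0 0 0 0 0 0 0.5;0 0 0 0 0 0 0;0 0 0 0 0 0 0;0 0 0 0 0 0 0;0 0 -0.02 0 0 0 0;0 0 -0.04 0 0 0 0;0 0 -0.04 0 0 0 0;0 0 -0.04 0 0 0 0;0 0 -0.04 0 0 0 0'; python3 -m inch '0 0 -0.04 0 0 0 0;0 0 -0.04 0 0 0 0;0 0 -0.01 0 0 0 0;0 0 0 0 0 0 0;0 0 0 0 0 0 0';python3 - <<'E'
from h import *
to(.446,-.204,.30,110);c=camera_info("wrist")
im=grab_frame("wrist");crop(im,"pics/w18c.png",220,110,340,210,6)
t=grab_frame("side");crop(t,"pics/s18.png",265,220,325,280,9)
E
```

```text
time: 34.55
tool_pos: [0.6566, 0.0918, 0.2221]
tool_rot: [-0.0, 0.571, 0.821, -0.0]
contact_force: [0.7, 0.8, 0.4]
gripper_width: 1.0
time: 34.97
tool_pos: [0.657, 0.0918, 0.3106]
tool_rot: [0.0, 0.571, 0.821, 0.0]
contact_force: [1.0, 0.1, -0.2]
gripper_width: 1.0
t34.97 tcp [0.657  0.0918 0.3106] yaw 110.4 tilt 0.06 f [ 1.   0.1 -0.2] w 1.000
shift tool mm [-203.9 -300.8   10.4] rotvec [0.001  0.0003 0.0063] deg 0.4
```

View pics/w18c.png

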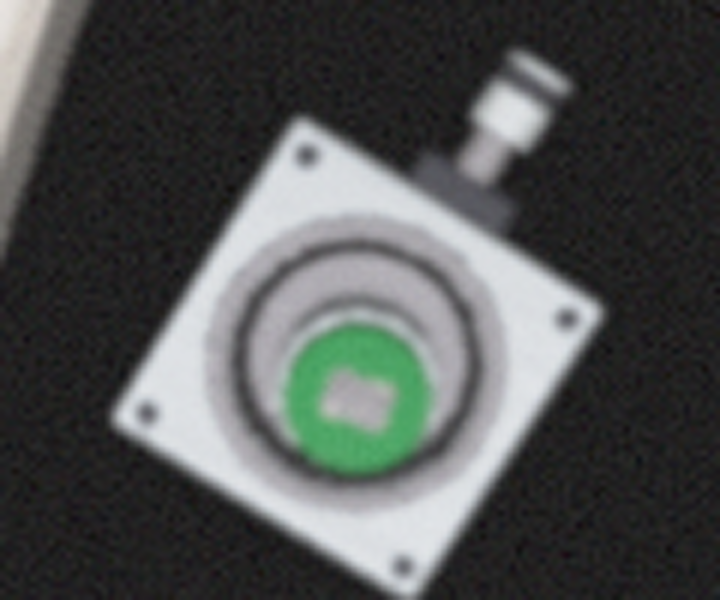

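View pics/s18.png

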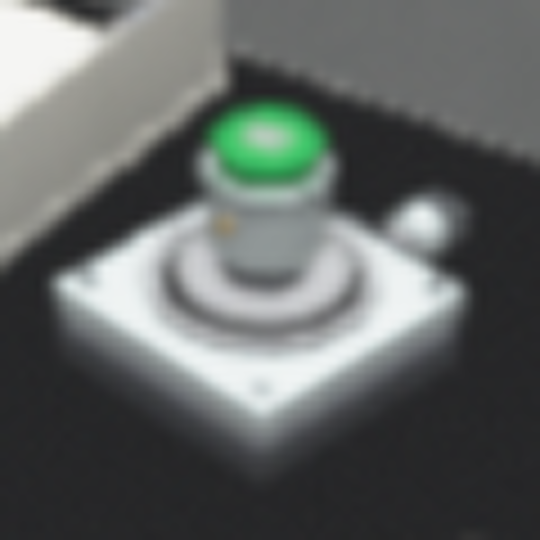

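```bash
python3 -m inch '-0.0204 -0.0301 0 0 0 0 0;-0.0204 -0.0301 0 0 0 0 0;-0.0204 -0.0301 0 0 0 0 0;-0.0204 -0.0301 0 0 0 0 0;-0.0204 -0.0301 0 0 0 0 0;-0.0204 -0.0301 0 0 0 0 0;-0.0204 -0.0301 0 0 0 0 0;-0.0204 -0.0301 0 0 0 0 0;-0.0204 -0.0301 0 0 0 0 0;-0.0204 -0.0301 0 0 0 0 0'; python3 -m inch '0 0 0.03 0 0 0 0;0 0 0.035 0 0 0 0;0 0 0.035 0 0 0 0;0 0 0.035 0 0 0 0;0 0 0.035 0 0 0 0;0 0 0.03 0 0 0 0;0 0 0 0 0 0 0;0 0 0 0 0 0 0;0 0 0 0 0 0 0'; python3 - <<'E'
from h import *
to(.4458,-.2039,.027,110.46)
im=grab_frame("wrist");cv2.imwrite("pics/w19.png",im)
E
```

```text
time: 35.9
tool_pos: [0.4436, -0.2047, 0.3073]
tool_rot: [-0.002, 0.571, 0.821, -0.0]
contact_force: [-0.0, -0.5, 0.2]
gripper_width: 0.996
time: 36.65
tool_pos: [0.4459, -0.2043, 0.1111]
tool_rot: [0.0, 0.571, 0.821, -0.0]
contact_force: [0.5, -0.0, 0.5]
gripper_width: 1.0
t36.65 tcp [ 0.4459 -0.2043  0.1111] yaw 110.4 tilt 0.01 f [ 0.5 -0.   0.5] w 1.000
shift tool mm [ 0.4  0.1 84.1] rotvec [ 0.0001  0.0002 -0.0017] deg 0.1
```

View pics/w19.png

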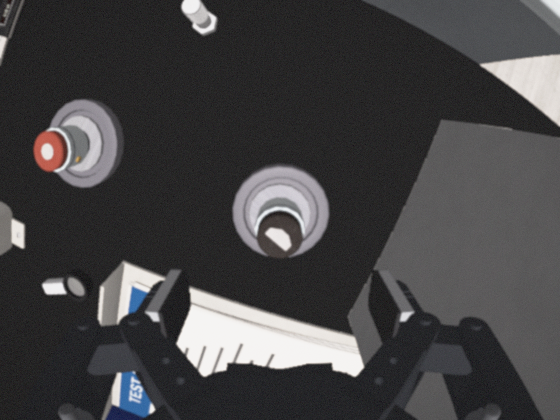

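```bash
python3 -m inch '0.0004 0 0.025 0 0 0 0;0 0 0.03 0 0 0 0;0 0 0.018 0 0 0 0;0 0 0.008 0 0 0 0;0 0 0.0025 0 0 0 0;0 0 0 0 0 0 0;0 0 0 0 0 0 0';  python3 - <<'E'
from h import *
to(.4458,-.2039,.0275,110.46)
E
```

```text
time: 37.28
tool_pos: [0.447, -0.2047, 0.0291]
tool_rot: [0.002, 0.571, 0.821, 0.0]
contact_force: [0.6, 0.2, -1.0]
gripper_width: 1.0
t37.28 tcp [ 0.447  -0.2047  0.0291] yaw 110.4 tilt 0.21 f [ 0.6  0.2 -1. ] w 1.000
shift tool mm [ 1.2 -0.8  1.6] rotvec [ 0.0022  0.0029 -0.0016] deg 0.2
```

```bash
python3 -m inch '0 0 0.001 0 0 0 0;0 0 0 0 0 0 1;0 0 0 0 0 0 1;0 0 0 0 0 0 1;0 0 0 0 0 0 1;0 0 0 0 0 0 1;0 0 0 0 0 0 1;0 0 0 0 0 0 1;0 0 0 0 0 0 1';  python3 - <<'E'
from h import *
to(.446,-.204,.0275,110.46)
E
```

```text
time: 38.03
tool_pos: [0.4459, -0.2041, 0.0265]
tool_rot: [0.001, 0.571, 0.821, -0.0]
contact_force: [-0.8, 0.2, 3.8]
gripper_width: 0.376
t38.03 tcp [ 0.4459 -0.2041  0.0265] yaw 110.4 tilt 0.06 f [-0.8  0.2  3.8] w 0.376
shift tool mm [ 0.1  0.1 -1. ] rotvec [ 0.0006  0.0009 -0.0016] deg 0.1
```

```bash
python3 -m inch '0 0 -0.01 0 0 0 1;0 0 -0.035 0 0 0 1;0 0 -0.04 0 0 0 1;0 0 -0.04 0 0 0 1;0 0 -0.04 0 0 0 1;0 0 -0.04 0 0 0 1;0 0 -0.04 0 0 0 1;0 0 -0.03 0 0 0 1;0 0 0 0 0 0 1;0 0 0 0 0 0 1'; python3 - <<'E'
from h import *
to(.5429,.3659,.30,110.46)
E
```

```text
time: 38.87
tool_pos: [0.4459, -0.204, 0.3032]
tool_rot: [0.002, 0.571, 0.821, 0.0]
contact_force: [0.5, -0.0, -1.7]
gripper_width: 0.376
t38.87 tcp [ 0.4459 -0.204   0.3032] yaw 110.4 tilt 0.21 f [ 0.5 -0.  -1.7] w 0.376
shift tool mm [500.6 289.3   2.4] rotvec [ 0.0022  0.0029 -0.0017] deg 0.2
```

```bash
python3 -m inch '0.0334 0.0193 0 0.0022 0.0029 -0.0017 1;0.0334 0.0193 0 0 0 0 1;0.0334 0.0193 0 0 0 0 1;0.0334 0.0193 0 0 0 0 1;0.0334 0.0193 0 0 0 0 1;0.0334 0.0193 0 0 0 0 1;0.0334 0.0193 0 0 0 0 1;0.0334 0.0193 0 0 0 0 1;0.0334 0.0193 0 0 0 0 1;0.0334 0.0193 0 0 0 0 1'; python3 -m inch '0.0334 0.0193 0 0 0 0 1;0.0334 0.0193 0 0 0 0 1;0.0334 0.0193 0 0 0 0 1;0.0334 0.0193 0 0 0 0 1;0.03 0.017 0 0 0 0 1;0 0 0.03 0 0 0 1;0 0 0.04 0 0 0 1;0 0 0.04 0 0 0 1;0 0 0 0 0 0 1;0 0 0 0 0 0 1'; python3 - <<'E'
from h import *
to(.5429,.3659,.08,110.46)
E
```

```text
time: 39.7
tool_pos: [0.508, 0.1783, 0.2979]
tool_rot: [-0.004, 0.57, 0.822, -0.002]
contact_force: [0.8, 0.4, -2.1]
gripper_width: 0.377
time: 40.53
tool_pos: [0.5369, 0.3613, 0.1855]
tool_rot: [-0.005, 0.57, 0.821, -0.005]
contact_force: [0.4, -0.4, -0.6]
gripper_width: 0.378
t40.53 tcp [0.5369 0.3613 0.1855] yaw 110.5 tilt 0.82 f [ 0.4 -0.4 -0.6] w 0.378
shift tool mm [  2.1   8.7 105.4] rotvec [-0.0142 -0.0015  0.    ] deg 0.8
```

```bash
python3 -m inch '0.001 0.004 0.03 0 0 0 1;0 0 0.03 0 0 0 1;0 0 0.03 0 0 0 1;0 0 0.01 0 0 0 1;0 0 0 0 0 0 1;0 0 0 0 0 0 1;0 0 0 0 0 0 1;0 0 0 0 0 0 1'; python3 - <<'E'
from h import *
to(.5429,.3659,.04,110.46)
E
```

```text
time: 41.2
tool_pos: [0.5454, 0.3665, 0.0954]
tool_rot: [-0.001, 0.57, 0.821, 0.002]
contact_force: [0.1, -0.5, -2.5]
gripper_width: 0.377
t41.20 tcp [0.5454 0.3665 0.0954] yaw 110.5 tilt 0.28 f [ 0.1 -0.5 -2.5] w 0.377
shift tool mm [ 0.1 -2.7 55.4] rotvec [ 0.0033 -0.0036  0.    ] deg 0.3
```

```bash
python3 -m inch '0 -0.002 0.02 0.0033 -0.0036 0 1;0 0 0.02 0 0 0 1;0 0 0.01 0 0 0 1;0 0 0 0 0 0 1;0 0 0 0 0 0 1;0 0 0 0 0 0 1'; python3 - <<'E'
from h import *
to(.5429,.3659,.0225,110.46)
cv2.imwrite("pics/w20.png",grab_frame("wrist"))
E
```

```text
time: 41.7
tool_pos: [0.5425, 0.3654, 0.0436]
tool_rot: [-0.001, 0.57, 0.821, -0.001]
contact_force: [0.5, -0.5, -2.6]
gripper_width: 0.378
t41.70 tcp [0.5425 0.3654 0.0436] yaw 110.5 tilt 0.16 f [ 0.5 -0.5 -2.6] w 0.378
shift tool mm [ 0.4  0.6 21.1] rotvec [-0.0028  0.0004 -0.    ] deg 0.2
```

View pics/w20.png

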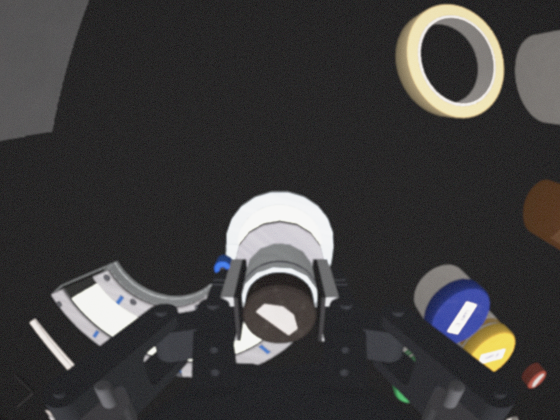

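```bash
python3 -m inch '0.0003 0.0004 0.012 0 0 0 1;0 0 0.006 0 0 0 1;0 0 0.0028 0 0 0 1;0 0 0 0 0 0 1;0 0 0 0 0 0 1;0 0 0 0 0 0 1'; python3 - <<'E'
from h import *
to(.5429,.3659,.0225,110.46)
E
```

```text
time: 42.25
tool_pos: [0.5414, 0.3651, 0.0216]
tool_rot: [-0.001, 0.57, 0.821, -0.003]
contact_force: [-3.3, -2.2, 5.8]
gripper_width: 0.375
t42.25 tcp [0.5414 0.3651 0.0216] yaw 110.5 tilt 0.37 f [-3.3 -2.2  5.8] w 0.375
shift tool mm [ 0.2  1.7 -0.9] rotvec [-0.0065  0.0009  0.0001] deg 0.4
```

```bash
python3 -m inch '0.0002 0.0015 -0.0012 -0.0065 0.0009 0 1;0 0 0 0 0 0 1;0 0 0 0 0 0 1;0 0 0 0 0 0 1'; python3 - <<'E'
from h import *
to(.5429,.3659,.0225,110.46)
E
```

```text
time: 42.58
tool_pos: [0.5427, 0.3658, 0.0216]
tool_rot: [0.0, 0.57, 0.821, 0.0]
contact_force: [-0.8, 0.4, -2.4]
gripper_width: 0.377
t42.58 tcp [0.5427 0.3658 0.0216] yaw 110.5 tilt 0.03 f [-0.8  0.4 -2.4] w 0.377
shift tool mm [ 0.1  0.2 -0.9] rotvec [ 0.0006 -0.0002 -0.0001] deg 0.0
```

```bash
python3 -m inch '0 0 -0.0005 0 0 0 1;-0.0001 0.0037 0 0 0 0.05 1;-0.0001 0.0037 0 0 0 0.05 1;-0.0001 0.0037 0 0 0 0.05 1;-0.0001 0.0037 0 0 0 0.05 1;-0.0001 0.0037 0 0 0 0.05 1;-0.0001 0.0037 0 0 0 0.05 1;0 0 0 0 0 0 1'; python3 - <<'E'
from h import *
C=np.array([.5691,.2956]);a=np.radians(3.46+107)-.3;p=C+.075*np.array([np.cos(a),np.sin(a)])
to(*p,.0225,np.degrees(a))
E
```

```text
time: 43.25
tool_pos: [0.565, 0.3703, 0.0225]
tool_rot: [0.0, 0.687, 0.727, 0.001]
contact_force: [0.3, -0.4, -1.5]
gripper_width: 0.382
t43.25 tcp [0.565  0.3703 0.0225] yaw 93.2 tilt 0.07 f [ 0.3 -0.4 -1.5] w 0.382
shift tool mm [ 0.2 -0.2 -0. ] rotvec [ 0.0011 -0.0005 -0.001 ] deg 0.1
```

```bash
python3 -m inch '-0.0003 0.0073 0 0 0 0.0983 1;-0.0003 0.0073 0 0 0 0.0983 1;-0.0003 0.0073 0 0 0 0.0983 1;-0.0003 0.0073 0 0 0 0.0983 1;-0.0003 0.0073 0 0 0 0.0983 1;-0.0003 0.0073 0 0 0 0.0983 1;-0.0003 0.0073 0 0 0 0.0983 1;-0.0003 0.0073 0 0 0 0.0983 1;0 0 0 0 0 0 1'; python3 - <<'E'
from h import *
C=np.array([.5691,.2956]);a=np.radians(93.2)-8*.0983;p=C+.075*np.array([np.cos(a),np.sin(a)])
to(*p,.0225,np.degrees(a))
E
```

```text
time: 44.0
tool_pos: [0.6192, 0.3512, 0.0225]
tool_rot: [0.0, 0.913, 0.408, 0.001]
contact_force: [-0.1, 0.5, -1.7]
gripper_width: 0.379
t44.00 tcp [0.6192 0.3512 0.0225] yaw 48.1 tilt 0.06 f [-0.1  0.5 -1.7] w 0.379
shift tool mm [ 0.2 -0.2  0. ] rotvec [ 0.0007 -0.0009 -0.0001] deg 0.1
```

```bash
python3 -m inch '-0.0003 0.0073 0 0 0 0.0983 1;-0.0003 0.0073 0 0 0 0.0983 1;-0.0003 0.0073 0 0 0 0.0983 1;-0.0003 0.0073 0 0 0 0.0983 1;-0.0003 0.0073 0 0 0 0.0983 1;0 0 0 0 0 0 1;0 0 0 0 0 0 1'; python3 - <<'E'
from h import *
to(.6396,.3212,.0225,19.96)
t=grab_frame("side");crop(t,"pics/s21.png",340,220,460,310,6)
E
```

```text
time: 44.58
tool_pos: [0.6386, 0.3223, 0.0225]
tool_rot: [-0.0, 0.984, 0.176, 0.0]
contact_force: [0.1, -0.3, -2.1]
gripper_width: 0.378
t44.58 tcp [0.6386 0.3223 0.0225] yaw 20.3 tilt 0.04 f [ 0.1 -0.3 -2.1] w 0.378
shift tool mm [0.5 1.4 0. ] rotvec [-0.0006 -0.0005  0.0058] deg 0.3
```

View pics/s21.png

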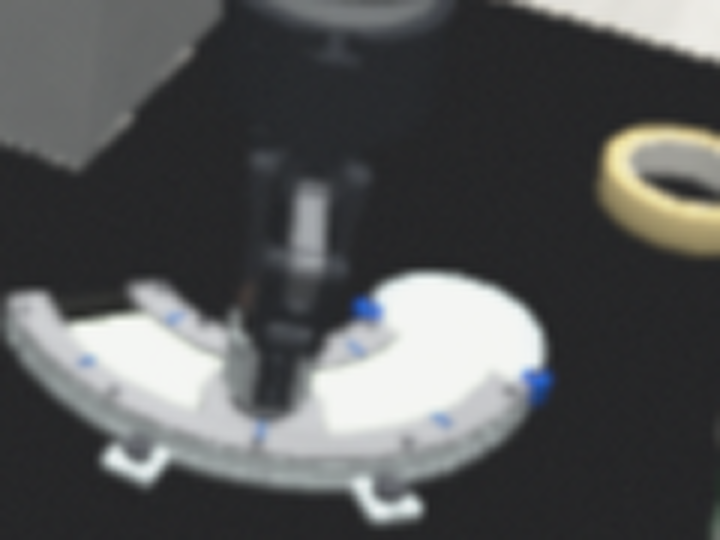

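```bash
python3 -m inch '0.0003 0.0014 0 0 0 0 1;0 0 0.001 0 0 0 1;0 0 0 0 0 0 1;0 0 0 0 0 0 0.5;0 0 0 0 0 0 0;0 0 0 0 0 0 0;0 0 0 0 0 0 0;0 0 -0.02 0 0 0 0;0 0 -0.04 0 0 0 0;0 0 -0.04 0 0 0 0'; python3 -m inch '0 0 -0.04 0 0 0 0;0 0 -0.04 0 0 0 0;0 0 -0.04 0 0 0 0;0 0 -0.04 0 0 0 0;0 0 -0.03 0 0 0 0;0 0 0 0 0 0 0';python3 - <<'E'
from h import *
to(.446,-.3833,.31,19.96);c=camera_info("wrist");print(proj(c,[.6396,.3212,.057],True))
im=grab_frame("wrist");crop(im,"pics/w22.png",180,80,380,230,4)
E
```

```text
time: 45.47
tool_pos: [0.638, 0.3203, 0.1202]
tool_rot: [0.0, 0.985, 0.174, -0.002]
contact_force: [0.6, 0.1, 1.0]
gripper_width: 0.998
time: 45.97
tool_pos: [0.6422, 0.3219, 0.3232]
tool_rot: [-0.002, 0.985, 0.174, 0.008]
contact_force: [0.6, 0.6, 2.1]
gripper_width: 1.001
t45.97 tcp [0.6422 0.3219 0.3232] yaw 20.1 tilt 0.98 f [0.6 0.6 2.1] w 1.001
shift tool mm [-426.5  595.1    5.6] rotvec [-0.0004 -0.0171  0.0019] deg 1.0
[273.90053597 172.25134974]
```

View pics/w22.png

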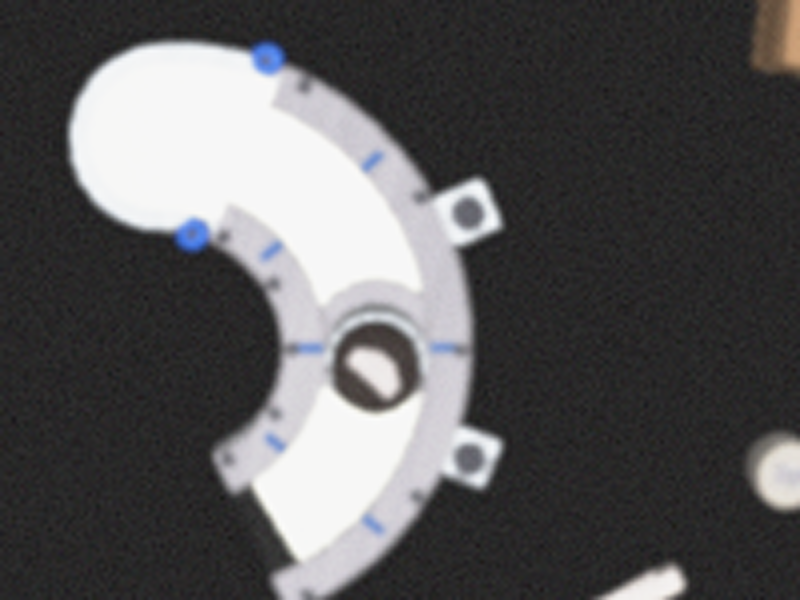

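```bash
python3 -m inch '-0.0224 0.0313 0 0 0 0 0;-0.0224 0.0313 0 0 0 0 0;-0.0224 0.0313 0 0 0 0 0;-0.0224 0.0313 0 0 0 0 0;-0.0224 0.0313 0 0 0 0 0;-0.0224 0.0313 0 0 0 0 0;-0.0224 0.0313 0 0 0 0 0;-0.0224 0.0313 0 0 0 0 0;-0.0224 0.0313 0 0 0 0 0;-0.0224 0.0313 0 0 0 0 0'; python3 -m inch '-0.0224 0.0313 0 0 0 0 0;-0.0224 0.0313 0 0 0 0 0;-0.0224 0.0313 0 0 0 0 0;-0.0224 0.0313 0 0 0 0 0;-0.0224 0.0313 0 0 0 0 0;-0.0224 0.0313 0 0 0 0 0;-0.0224 0.0313 0 0 0 0 0;-0.0224 0.0313 0 0 0 0 0;-0.0224 0.0313 0 0 0 0 0;0 0 0 0 0 -0.1215 0'; python3 -m inch '0 0 0 0 0 -0.1215 0;0 0 0 0 0 -0.1215 0;0 0 0 0 0 -0.1215 0;0 0 0 0 0 -0.1215 0;0 0 0 0 0 -0.1215 0;0 0 0 0 0 -0.1215 0;0 0 0 0 0 -0.1215 0;0 0 0 0 0 -0.1215 0;0 0 0 0 0 -0.1215 0;0 0 0 0 0 -0.1215 0'; python3 -m inch '0 0 0 0 0 -0.1215 0;0 0 0 0 0 -0.1215 0;0 0 0 0 0 0 0;0 0 0 0 0 0 0';python3 - <<'E'
from h import *
to(.446,-.3833,.11,110.46)
E
```

```text
time: 46.85
tool_pos: [0.5351, -0.0514, 0.3097]
tool_rot: [-0.001, 0.985, 0.174, -0.0]
contact_force: [1.1, -0.2, -0.1]
gripper_width: 0.997
time: 47.68
tool_pos: [0.4408, -0.3887, 0.3086]
tool_rot: [-0.001, 0.973, 0.231, -0.001]
contact_force: [-0.1, 1.1, -0.5]
gripper_width: 0.997
time: 48.52
tool_pos: [0.4432, -0.3833, 0.3093]
tool_rot: [-0.001, 0.663, 0.749, 0.001]
contact_force: [-0.3, 0.8, 0.6]
gripper_width: 1.0
time: 48.85
tool_pos: [0.4433, -0.3834, 0.3098]
tool_rot: [-0.001, 0.571, 0.821, 0.001]
contact_force: [-1.2, -0.1, 0.7]
gripper_width: 0.999
t48.85 tcp [ 0.4433 -0.3834  0.3098] yaw 110.4 tilt 0.12 f [-1.2 -0.1  0.7] w 0.999
shift tool mm [ -1.3   2.5 199.8] rotvec [ 0.0002 -0.0021 -0.0014] deg 0.1
```

```bash
python3 -m inch '-0.001 0.0025 0.03 0 -0.002 0 0;0 0 0.038 0 0 0 0;0 0 0.038 0 0 0 0;0 0 0.038 0 0 0 0;0 0 0.038 0 0 0 0;0 0 0.018 0 0 0 0;0 0 0 0 0 0 0;0 0 0 0 0 0 0;0 0 0 0 0 0 0;0 0 0 0 0 0 0';python3 - <<'E'
from h import *
to(.446,-.3833,.0275,110.46)
cv2.imwrite("pics/w23.png",grab_frame("wrist"))
E
```

```text
time: 49.68
tool_pos: [0.4479, -0.3854, 0.1141]
tool_rot: [0.003, 0.57, 0.822, -0.001]
contact_force: [0.6, 0.4, -0.2]
gripper_width: 1.005
t49.68 tcp [ 0.4479 -0.3854  0.1141] yaw 110.5 tilt 0.40 f [ 0.6  0.4 -0.2] w 1.005
shift tool mm [ 3.2 -1.3 86.6] rotvec [0.0028 0.0063 0.0009] deg 0.4
```

View pics/w23.png

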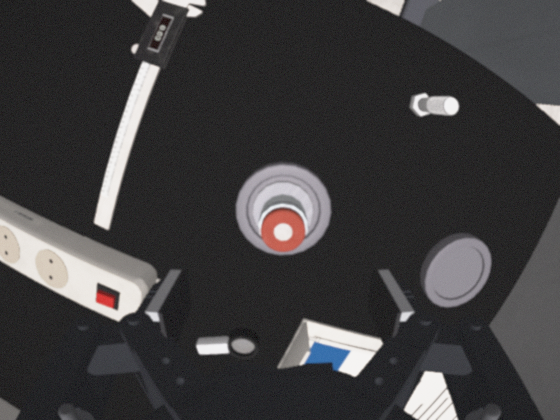

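```bash
python3 -m inch '0.0025 -0.001 0.02 0.0025 0.005 0 0;0 0 0.03 0 0 0 0;0 0 0.013 0 0 0 0;0 0 0 0 0 0 0;0 0 0 0 0 0 0;0 0 0 0 0 0 0;0 0 0 0 0 0 0';python3 - <<'E'
from h import *
to(.446,-.3833,.0275,110.46)
E
```

```text
time: 50.32
tool_pos: [0.4459, -0.3831, 0.0504]
tool_rot: [0.0, 0.57, 0.822, -0.0]
contact_force: [-0.0, 0.7, 0.1]
gripper_width: 0.999
t50.32 tcp [ 0.4459 -0.3831  0.0504] yaw 110.5 tilt 0.01 f [-0.   0.7  0.1] w 0.999
shift tool mm [-0.3  0.1 22.9] rotvec [-0.0001  0.0001  0.0016] deg 0.1
```

```bash
python3 -m inch '0 0 0.014 0 0 0 0;0 0 0.008 0 0 0 0;0 0 0.0005 0 0 0 0;0 0 0 0 0 0 1;0 0 0 0 0 0 1;0 0 0 0 0 0 1;0 0 0 0 0 0 1;0 0 0 0 0 0 1;0 0 0 0 0 0 1;0 0 0 0 0 0 1';python3 -m inch '0 0 0 0 0 0 1;0 0 0 0 0 0 1'; python3 - <<'E'
from h import *
where()
E
python3 -m inch '0 0 -0.01 0 0 0 1;0 0 -0.035 0 0 0 1;0 0 -0.04 0 0 0 1;0 0 -0.04 0 0 0 1;0 0 -0.04 0 0 0 1;0 0 -0.04 0 0 0 1;0 0 -0.04 0 0 0 1;0 0 -0.03 0 0 0 1;0 0 0 0 0 0 1;0 0 0 0 0 0 1'; python3 - <<'E'
from h import *
to(.5429,.3659,.30,110.46)
E
```

```text
time: 51.15
tool_pos: [0.4452, -0.3824, 0.0265]
tool_rot: [-0.001, 0.57, 0.822, 0.0]
contact_force: [-0.2, -0.3, 2.1]
gripper_width: 0.375
time: 51.32
tool_pos: [0.4452, -0.3824, 0.0265]
tool_rot: [-0.001, 0.57, 0.822, 0.0]
contact_force: [-0.1, 0.0, 4.1]
gripper_width: 0.375
t51.32 tcp [ 0.4452 -0.3824  0.0265] yaw 110.6 tilt 0.11 f [-0.1  0.   4.1] w 0.375
time: 52.15
tool_pos: [0.4457, -0.3829, 0.3031]
tool_rot: [0.0, 0.57, 0.822, -0.0]
contact_force: [-0.2, -0.2, -2.9]
gripper_width: 0.378
t52.15 tcp [ 0.4457 -0.3829  0.3031] yaw 110.6 tilt 0.01 f [-0.2 -0.2 -2.9] w 0.378
shift tool mm [667.  353.9   2.9] rotvec [-0.0002  0.0002  0.0017] deg 0.1
```

```bash
python3 -m inch '0.0351 0.0186 0 0 0 0 1;0.0351 0.0186 0 0 0 0 1;0.0351 0.0186 0 0 0 0 1;0.0351 0.0186 0 0 0 0 1;0.0351 0.0186 0 0 0 0 1;0.0351 0.0186 0 0 0 0 1;0.0351 0.0186 0 0 0 0 1;0.0351 0.0186 0 0 0 0 1;0.0351 0.0186 0 0 0 0 1;0.0351 0.0186 0 0 0 0 1'; python3 -m inch '0.0351 0.0186 0 0 0 0 1;0.0351 0.0186 0 0 0 0 1;0.0351 0.0186 0 0 0 0 1;0.0351 0.0186 0 0 0 0 1;0.0351 0.0186 0 0 0 0 1;0.0351 0.0186 0 0 0 0 1;0.0351 0.0186 0 0 0 0 1;0.0351 0.0186 0 0 0 0 1;0.0351 0.0186 0 0 0 0 1'; python3 -m inch '0 0 0 0 0 0 1;0 0 0 0 0 0 1;0 0 0 0 0 0 1';  python3 - <<'E'
from h import *
to(.5429,.3659,.10,110.46)
E
```

```text
time: 52.98
tool_pos: [0.4947, 0.0135, 0.298]
tool_rot: [-0.004, 0.57, 0.822, -0.001]
contact_force: [1.1, -0.4, -1.8]
gripper_width: 0.376
time: 53.73
tool_pos: [0.5406, 0.3674, 0.2981]
tool_rot: [-0.003, 0.569, 0.822, -0.003]
contact_force: [1.3, -1.0, -1.3]
gripper_width: 0.374
time: 53.98
tool_pos: [0.5411, 0.3653, 0.2991]
tool_rot: [-0.003, 0.569, 0.822, -0.002]
contact_force: [-0.8, 0.4, -1.1]
gripper_width: 0.374
t53.98 tcp [0.5411 0.3653 0.2991] yaw 110.6 tilt 0.40 f [-0.8  0.4 -1.1] w 0.374
shift tool mm [ -0.5   3.2 199.1] rotvec [-0.0067 -0.002   0.002 ] deg 0.4
```

```bash
python3 -m inch '0 0.0018 0.03 -0.0067 -0.002 0.002 1;0 0 0.038 0 0 0 1;0 0 0.038 0 0 0 1;0 0 0.038 0 0 0 1;0 0 0.038 0 0 0 1;0 0 0.02 0 0 0 1;0 0 0 0 0 0 1;0 0 0 0 0 0 1;0 0 0 0 0 0 1;0 0 0 0 0 0 1';python3 - <<'E'
from h import *
to(.5429,.3659,.05,110.46)
E
```

```text
time: 54.82
tool_pos: [0.5465, 0.3676, 0.1038]
tool_rot: [0.002, 0.571, 0.821, 0.005]
contact_force: [0.5, -0.3, -0.7]
gripper_width: 0.374
t54.82 tcp [0.5465 0.3676 0.1038] yaw 110.4 tilt 0.61 f [ 0.5 -0.3 -0.7] w 0.374
shift tool mm [-0.5 -4.5 53.7] rotvec [ 0.0105 -0.0018 -0.0011] deg 0.6
```

```bash
python3 -m inch '0 -0.002 0.02 0.0105 -0.0018 -0.001 1;0 0 0.02 0 0 0 1;0 0 0.012 0 0 0 1;0 0 0 0 0 0 1;0 0 0 0 0 0 1;0 0 0 0 0 0 1;0 0 0 0 0 0 1';python3 - <<'E'
from h import *
to(.5429,.3659,.0225,110.46)
E
```

```text
time: 55.4
tool_pos: [0.5436, 0.367, 0.0498]
tool_rot: [-0.001, 0.57, 0.822, -0.001]
contact_force: [-0.7, -0.2, -0.2]
gripper_width: 0.372
t55.40 tcp [0.5436 0.367  0.0498] yaw 110.5 tilt 0.16 f [-0.7 -0.2 -0.2] w 0.372
shift tool mm [-0.8 -1.  27.3] rotvec [-0.0028  0.0003  0.0007] deg 0.2
```

```bash
python3 - <<'E'
from h import *
where()
cv2.imwrite("pics/w24.png",grab_frame("wrist"))
t=grab_frame("side");crop(t,"pics/s24.png",340,200,460,310,5.4)
E
```

```text
t55.40 tcp [0.5436 0.367  0.0498] yaw 110.5 tilt 0.16 f [-0.7 -0.2 -0.2] w 0.372
```

View pics/w24.png

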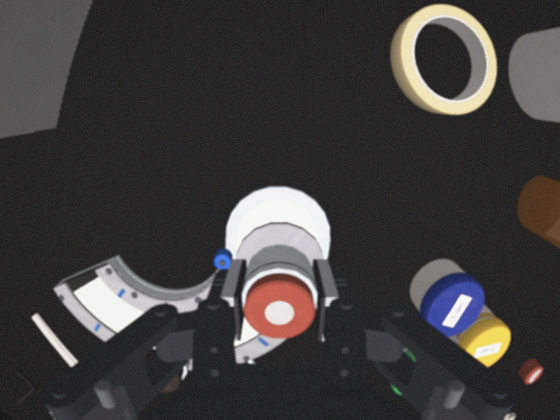

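View pics/s24.png

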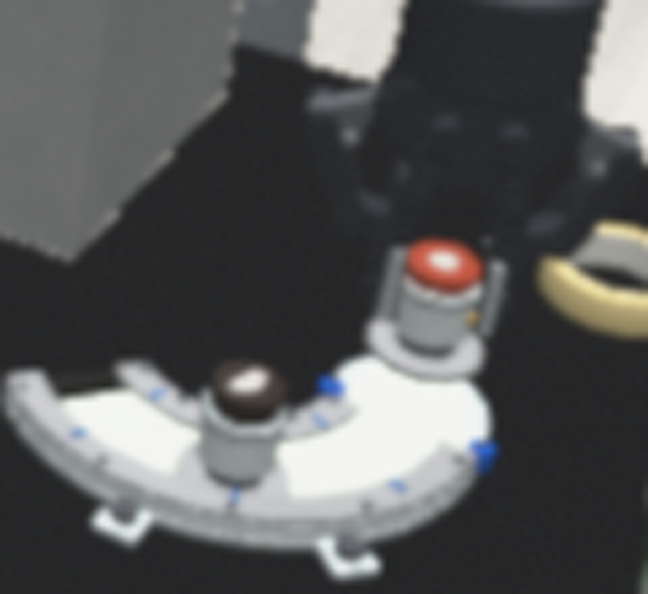

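```bash
python3 -m inch '-0.0006 -0.0006 0.014 -0.0026 0 0 1;0 0 0.008 0 0 0 1;0 0 0.004 0 0 0 1;0 0 0 0 0 0 1;0 0 0 0 0 0 1;0 0 0 0 0 0 1';python3 - <<'E'
from h import *
to(.5429,.3659,.0225,110.46)
E
```

```text
time: 56.0
tool_pos: [0.5423, 0.3657, 0.0224]
tool_rot: [-0.0, 0.57, 0.822, -0.001]
contact_force: [0.0, 0.4, -1.0]
gripper_width: 0.375
t56.00 tcp [0.5423 0.3657 0.0224] yaw 110.5 tilt 0.14 f [ 0.   0.4 -1. ] w 0.375
shift tool mm [-0.1  0.6 -0.1] rotvec [-0.0024  0.0006  0.0006] deg 0.1
```

```bash
python3 -m inch '-0.0001 0.004 0 -0.002 0 0.05 1;-0.0001 0.0039 0 0 0 0.05 1;-0.0001 0.0037 0 0 0 0.05 1;-0.0001 0.0037 0 0 0 0.05 1;-0.0001 0.0037 0 0 0 0.05 1;-0.0001 0.0037 0 0 0 0.05 1;0 0 0 0 0 0 1'; python3 - <<'E'
from h import *
C=np.array([.5691,.2956]);a=np.radians(3.46+107)-.3;p=C+.075*np.array([np.cos(a),np.sin(a)])
to(*p,.0225,np.degrees(a))
E
```

```text
time: 56.58
tool_pos: [0.565, 0.3704, 0.0225]
tool_rot: [0.0, 0.687, 0.727, -0.0]
contact_force: [0.3, -0.0, -2.2]
gripper_width: 0.377
t56.58 tcp [0.565  0.3704 0.0225] yaw 93.2 tilt 0.04 f [ 0.3 -0.  -2.2] w 0.377
shift tool mm [ 0.1 -0.2 -0. ] rotvec [ 0.0004  0.0005 -0.0004] deg 0.0
```

```bash
python3 -m inch '-0.0003 0.0068 0 0 0 0.0923 1;-0.0003 0.0068 0 0 0 0.0923 1;-0.0003 0.0068 0 0 0 0.0923 1;-0.0003 0.0068 0 0 0 0.0923 1;-0.0003 0.0068 0 0 0 0.0923 1;-0.0003 0.0068 0 0 0 0.0923 1;0 0 0 0 0 0 1;0 0 0 0 0 0 1'; python3 - <<'E'
from h import *
to(.6049,.3615,.0225,61.46)
E
```

```text
time: 57.25
tool_pos: [0.6036, 0.3616, 0.0222]
tool_rot: [0.0, 0.858, 0.513, -0.0]
contact_force: [-0.4, 0.1, -1.1]
gripper_width: 0.38
t57.25 tcp [0.6036 0.3616 0.0222] yaw 61.7 tilt 0.06 f [-0.4  0.1 -1.1] w 0.380
shift tool mm [ 0.5  1.1 -0.3] rotvec [-0.0002  0.001   0.0047] deg 0.3
```

```bash
python3 -m inch '0.0003 0.0011 0 0 0 0.004 1;0 0 0.0007 0 0 0 1;0 0 0 0 0 0 1;0 0 0 0 0 0 0.5;0 0 0 0 0 0 0;0 0 0 0 0 0 0;0 0 0 0 0 0 0;0 0 -0.02 0 0 0 0;0 0 -0.04 0 0 0 0;0 0 -0.04 0 0 0 0'; python3 -m inch '0 0 -0.04 0 0 0 0;0 0 -0.04 0 0 0 0;0 0 -0.04 0 0 0 0;0 0.04 0 0 0 0 0;0 0.04 0 0 0 0 0;0 0.04 0 0 0 0 0;0 0.04 0 0 0 0 0;0 0 0 0 0 0 0;0 0 0 0 0 0 0;0 0 0 0 0 0 0';python3 - <<'E'
from h import *
where();c=camera_info("wrist")
for p in ([.6049,.3615,.053],[.6396,.3212,.057],[.6568,.0918,.0735]): print(proj(c,p,True).round(1))
im=grab_frame("wrist");cv2.imwrite("pics/w25.png",im)
t=grab_frame("top");cv2.imwrite("pics/top25.png",t);crop(t,"pics/t25.png",100,150,270,250,4.7)
s=grab_frame("side");crop(s,"pics/s25.png",260,220,440,320,4.4)
E
```

```text
time: 58.08
tool_pos: [0.6031, 0.3607, 0.1199]
tool_rot: [-0.0, 0.86, 0.51, -0.003]
contact_force: [1.4, 0.6, -0.3]
gripper_width: 0.997
time: 58.92
tool_pos: [0.7452, 0.2848, 0.241]
tool_rot: [-0.0, 0.86, 0.51, -0.001]
contact_force: [-0.1, 0.8, 0.3]
gripper_width: 1.003
t58.92 tcp [0.7452 0.2848 0.241 ] yaw 61.3 tilt 0.09 f [-0.1  0.8  0.3] w 1.003
[279.2  33. ]
[260.3  80.2]
[ 91.8 207. ]
```

View pics/w25.png

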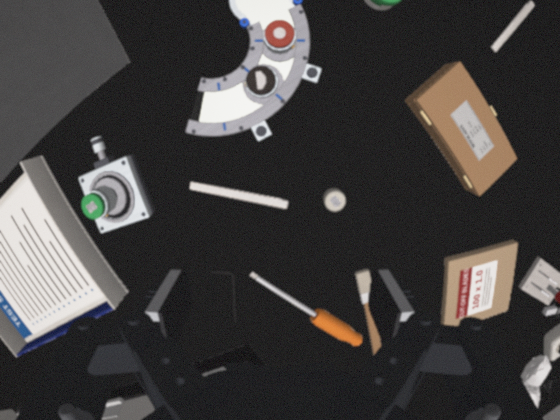

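View pics/t25.png

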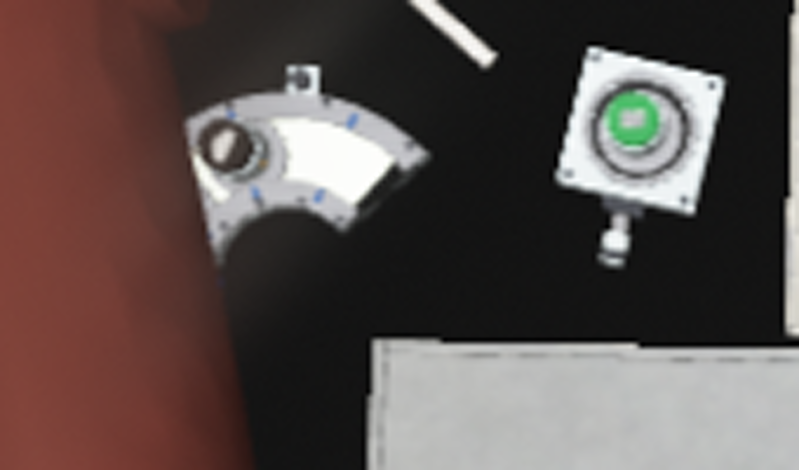

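View pics/s25.png

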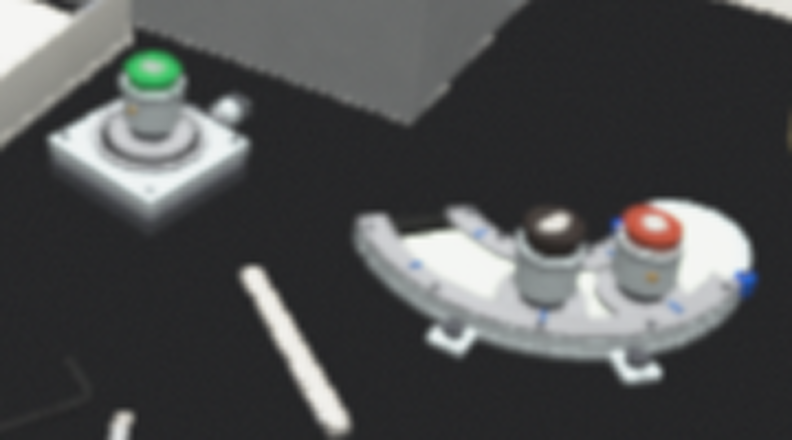

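```bash
python3 -m inch '0 0 0 0 0 0 0;0 0 0 0 0 0 0'; python3 - <<'E'
from h import *
where()
print(job_done())
E
```

```text
time: 59.23
tool_pos: [0.7446, 0.2857, 0.2422]
tool_rot: [0.0, 0.86, 0.511, -0.0]
contact_force: [0.5, 0.9, 0.9]
gripper_width: 1.001
t59.23 tcp [0.7446 0.2857 0.2422] yaw 61.4 tilt 0.04 f [0.5 0.9 0.9] w 1.001
the job is handed in; nothing more can be done
None
```

The job is done and handed in at 59.2 s of the 147 s allowed. `job_done()` gives no verdict, so the result rests on my own checks.

- **Parking:** Red and then black were slid out of the track and set on the two grey rests. The wrist pictures showed both standing upright in their dishes within about a pixel of the rest centres.
- **Green:** It was slid round, lifted out and set in the stage ring. The gap round the flange looked even in the wrist and side pictures. It touched down at the height expected for the plate.
- **Putting back:** Black went back to the middle place and red to the front. In the last side picture both sit at the same pixels as at the start. In the wrist pictures they were within about one pixel of the predicted spots. In the last top picture the arm hid red, so that view only confirmed black and green.
- **Robot at the end:** The gripper was open and about 0.24 m up, clear of everything, with force readings under 1 N.

Two readings disagreed along the way:

- **Stage position:** One early wrist reading put the stage about 5 mm off from the others. I settled it with close-up views before setting green down.
- **Tool tilt:** The tilt briefly read up to about 1 degree after fast vertical moves. I corrected it before placing or sliding wherever it persisted.

No failed grasp or hard contact was seen; the highest force printed was about 13 N, when green was set down on the stage.

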